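# Comb the breadsticks into rows and start the warming tray

### The arm

A 6-joint arm with a two-finger parallel gripper is mounted at the origin on a cart in front of the work surface, level with it; the furniture and walls round the work are solid. World frame = base frame: x ahead of the robot, y to its left, z up, the work surface at z = 0. Lengths are in mm, angles in rad, forces in N, time in s.
With the tool pointing down it reaches from about 350 to 850 mm from the base axis. Payload 8.1 kg.
Tool frame: the origin (TCP) lies on the mounting face of the last link; the fingertips stand 186 mm ahead of it and the grasp point (between the pads) lies 167 mm ahead of it; z points along the fingers, y is the direction in which the jaws open and shut (so a half turn about z gives the same grasp; the last joint's range is limited). The gripper opens to 93 mm and grips with 3 to 60 N. Pads are 15 mm wide; open, the fingers measure 128 mm over their backs; the gripper's body (75 mm by 188 mm) begins 65 mm behind the grasp point.
Start: joints at [-1.277, 0.13, 1.488, -0, 1.523, -0.085], TCP at [221.904, -557.463, 404.735] pointing down, gripper open.
Joint ranges: [-2.96, 2.96], [-0.89, 2.26], [0.02, 2.5], [-1.34, 4.48], [0, 2.73], [-2.66, 2.66]. Speed limits (rad/s): [2.39, 2.39, 2.79, 3.14, 3.14, 3.14].

### API

Orientations are given as a rotation vector (axis times angle).
In Python, from plant import manip gives the robot as it stands.
- The arm moves only by the shell command python3 -m inch 'ROWS'. ROWS is a JSON object of lists of equal length, an entry for each row: "fingers": the opening, from -1 (shut) to 1 (fully open); "translation": the shift along the tool's x, y, z normalised to -1 to 1, where 1 is 4 cm, a list of three; "turn": the turn, a rotation vector about the tool's x, y, z normalised to -1 to 1, where 1 is 8 degrees, a list of three. A call has 1 to 20 rows; each row shifts and turns the commanded pose from where the row before left it, along the tool's axes as they then stand; what a row does not reach is not made up. A row lasts 1/8 s, in which the tool goes at most 62.5 mm and 10.7 degrees, less where a joint would pass 70% of its speed; a pose out of reach is approached as far as the arm can. A call with a number of a shift or a turn outside -1 to 1 is refused whole. A call with a gripper value outside its range is refused whole. The fingers move at their own pace and stop on an object; the grip force is fixed at half the most. Time passes only in rows, so rows that do not move let the fingers close. It gives the time, the measured TCP pose, the force and the opening at its end, in the units of the state.
- manip.state(): the state, without advancing time (a new reading comes with each control period).
- manip.snapshot(name): name is "scene" or "side" or "wrist"; returns the picture (420x560x3 uint8, red, green, blue); there is no depth.
- manip.camera_model(name): a dict with "K" (3x3 intrinsics, pixels), "k1" (the pictures are not rectified: a ray, as slopes to the right and down, at radius r is drawn at 1 + k1 r^2 times it, then the intrinsics apply), "rvec" (rotation vector, rad) and "tvec" (3), from world to camera coordinates, as OpenCV has them; the wrist camera has in their place "tool_from_camera" (4x4, takes a point from camera to tool coordinates, whose origin is the TCP and whose axes are the flange's). Camera axes: x right, y down, z forward; pixel columns grow to the right and rows downward; lengths in mm; the calibration is good to about 2 mm. A picture is of the moment at which its call begins: read the wrist's pose just before it. camera_model takes no time and is no camera call.
- manip.hand_in(): hands the job in, once; it reports no verdict.
Trained networks look in the newest picture that a camera, given by its name, has taken for a name from the list of things; names that differ only in an ending like _2 or _b are one class to them, and where a whole thing is asked for, a point or a joint stands for the part that bears it (a point fixed in the world has none). Each returns a list of dicts, best first, with "p" (0 to 1); they miss things now and then, are a little off and sometimes report something else, mostly with a low value. They report only what shows in the picture. A call takes as long as a camera call.
- manip.find_in(camera, query): "location" ([x, y, z] in mm, in world coordinates, good to about 4 mm: the middle of the surface that is visible of it).
The state is a dict: "time": time; "q": joint angles; "joint_vel": joint speeds; "joint_torque": joint torques, N m; "tcp_pos": TCP position; "eef_rot": TCP orientation; "wrist_force": force on the tool from outside, world axes, zero at the start; "ft_torque": the same for the moment, N m; "finger_gap": opening from 0.0 (shut) to 1.0 (fully open).
Only numpy, scipy, OpenCV 4.12 (cv2) and the standard library are available. Lean on these libraries where they do the work, as an engineer would, in place of code of your own. Each camera call takes 0.05 s, during which the arm holds its last target.

### The job

Clear the pepper pot and the wooden mill off the warming tray and set them upright on the cork mat. Next take the wooden comb from its stand and rake the scattered breadsticks in each lane of the tray up to the orange back stop, until they lie flat, side by side, parallel to the stop and packed against it; they are food, so move them with the comb only and never touch them with the gripper. Then put the comb back upright in its stand, and with it stowed press the green left key fully down until it clicks, and after it the blue right key, leaving the mug and the tin where they are.

Things in the scene. Friction and masses are not known exactly. Their poses are not given: they have to be found in the camera images.
- tray: grey warming tray, fixed: two 150 mm wide lanes centred at y = +117 (left) and -117 mm (right), black console between. Origin: underside, midway between lanes; x away from the robot, y left, z up. Lane floors z = 20 mm. Orange back stop, 24 mm above the floor, face at x = +120 mm; front wall's inner face x = -160 mm; front and side walls and console 16 mm above the floors.
- key_left (a joint): round green sprung key of the left lane on the console; 0 m up, 0.006 m fully down, where it clicks; fully down takes 5 N, and it springs back when released
- key_left_top (a point): middle of the top of the green left key (26 mm across)
- key_right (a joint): round blue sprung key of the right lane on the console; 0 m up, 0.006 m fully down, where it clicks; fully down takes 5 N, and it springs back when released
- key_right_top (a point): middle of the top of the blue right key (26 mm across)
- comb_grip (a point): grip point of the wooden comb, in its handle 84 mm above the tooth tips; z up. It stands teeth down: 8 teeth in a row 130 mm long (x), 10 mm thick (y), 24 mm high, gaps 7.7 mm; bar 130 x 12 mm up to 38 mm; flat upright handle 20 mm thick (y), 30 mm wide (x) from there to 105 mm, dark at the top. About 120 g.
- stand: white stand, fixed, 156 x 60 mm, with an upright-sided slot along its x, 140 mm long and 17 mm wide, with flared lips, in which the comb stands teeth down. Origin: underside centre; slot floor at z = 6 mm, straight sides to 34 mm, lips to 43 mm. It stands to the left or to the right of the tray.
- pepper_c (a point): centre, half-way up, of the small pepper pot, 90 mm tall, 44 mm across, grey rounded head; starts upright in the front part of one lane; z up, 100 g
- mill_c (a point): centre, half-way up, of the round wooden mill, 130 mm tall (wood to 120 mm, then a small metal knob), 49 mm across; starts upright in the front part of the other lane; z up, 160 g
- mat: cork mat, fixed, 200 mm along its x, 130 mm along y, 6 mm thick; origin: underside centre. It lies to the left or right of the tray, on the other side from the stand
- mug: spotted mug, loose bystander behind the tray, 93 mm tall, 92 mm wide plus handle (127 mm); origin at its underside
- tin: round tin, loose bystander behind the tray, 75 mm wide, 58 mm tall; origin at its underside
- stick1: a crisp baked breadstick, golden, straight, 110 mm long and 12 x 12 mm square with rounded edges, 15 g; does not roll. Origin: middle of its underside; y along its length, z up (the underside starts on the lane floor). Lies in the left lane. May be absent (None).
- stick2: a crisp baked breadstick, golden, straight, 110 mm long and 12 x 12 mm square with rounded edges, 15 g; does not roll. Origin: middle of its underside; y along its length, z up (the underside starts on the lane floor). Lies in the left lane. May be absent (None).
- stick3: a crisp baked breadstick, golden, straight, 110 mm long and 12 x 12 mm square with rounded edges, 15 g; does not roll. Origin: middle of its underside; y along its length, z up (the underside starts on the lane floor). Lies in the left lane. May be absent (None).
- stick4: a crisp baked breadstick, golden, straight, 110 mm long and 12 x 12 mm square with rounded edges, 15 g; does not roll. Origin: middle of its underside; y along its length, z up (the underside starts on the lane floor). Lies in the right lane. May be absent (None).
- stick5: a crisp baked breadstick, golden, straight, 110 mm long and 12 x 12 mm square with rounded edges, 15 g; does not roll. Origin: middle of its underside; y along its length, z up (the underside starts on the lane floor). Lies in the right lane. May be absent (None).
- stick6: a crisp baked breadstick, golden, straight, 110 mm long and 12 x 12 mm square with rounded edges, 15 g; does not roll. Origin: middle of its underside; y along its length, z up (the underside starts on the lane floor). Lies in the right lane. May be absent (None).

How it is judged:
By the outcome, as a careful person would: the job done as asked, in the order asked, and still so for the second after the job is handed in, with the robot touching nothing.
Of stick1, stick2, stick3, stick4, stick5, stick6 only 4 to 6 are there at a start; the rules pass over those that are not, and their reading is None.
At some moment in a run one of stick1, stick2, stick3, stick4, stick5, stick6 may be knocked a few centimetres aside while the robot is not near it.
Once in a run the grip may slacken for a moment while it holds something.
It also fails if it takes over 192 s, if anything falls off the work surface, if the arm or the gripper's body presses on something with over 40 N, if the wrist force passes 120 N, or if a joint passes its speed limit or range.

## Working session

There is one attempt and no reset: what is moved stays moved. The work goes in short steps, Python scripts to look and compute and a shell command to move; the robot and the scene stay as the last step left them, time stands still between calls to the robot, and variables do not carry over. Pictures are saved under pics/ and viewed, and the job is handed in when it is done.

```bash
ls; mkdir -p pics; python3 - <<'E'
from plant import manip
import cv2
print(manip.state())
for n in ["scene","side","wrist"]:
    im=manip.snapshot(n); cv2.imwrite(f"pics/{n}0.png",im[:,:,::-1])
    print(n,manip.camera_model(n))
print(manip.state()['time'])
E
```

```text
pics
{'time': 0.0, 'q': array([-1.27738237e+00,  1.31124877e-01,  1.48928508e+00, -2.50174825e-06,
        1.52298958e+00, -8.53986201e-02]), 'joint_vel': array([-0.00050454, -0.00113779, -0.00087699,  0.00091989, -0.00052753,
       -0.0018329 ]), 'joint_torque': array([-2.39853245e-03, -5.59855771e+01, -4.91748548e+01,  7.66043644e-02,
        3.57360870e-02, -8.83898565e-05]), 'tcp_pos': array([ 221.8440246 , -557.23068172,  403.70563285]), 'eef_rot': array([-3.08364424e+00, -5.91147859e-01,  2.98399559e-04]), 'wrist_force': array([-0.93156794, -0.07791742, -0.24579963]), 'ft_torque': array([ 0.03934648, -0.0179138 ,  0.05732025]), 'finger_gap': 0.9960614710955837}
scene {'K': array([[392.63466011,   0.        , 284.81767708],
       [  0.        , 392.63466011, 207.89725854],
       [  0.        ,   0.        ,   1.        ]]), 'k1': -0.015823980049264583, 'rvec': array([ 1.90690432, -0.83121993,  0.54818292]), 'tvec': array([-410.8821497 ,  278.53463801,  636.55290419])}
side {'K': array([[526.43276627,   0.        , 282.26988946],
       [  0.        , 526.43276627, 205.08624648],
       [  0.        ,   0.        ,   1.        ]]), 'k1': -0.2049433853104562, 'rvec': array([ 1.89246319, -0.6277742 ,  0.39060486]), 'tvec': array([-522.42185362,  221.72286637, 1091.83185611])}
wrist {'K': array([[363.07039257,   0.        , 284.15252601],
       [  0.        , 363.07039257, 202.50286656],
       [  0.        ,   0.        ,   1.        ]]), 'k1': -0.048404748196853524, 'tool_from_camera': array([[ 1.02250387e-03, -9.55952414e-01, -2.93519909e-01,
         8.15078109e+01],
       [ 9.99999461e-01,  1.02957873e-03,  1.30400169e-04,
        -3.82545527e-01],
       [ 1.77545499e-04, -2.93519885e-01,  9.55952952e-01,
         1.98329963e+01],
       [ 0.00000000e+00,  0.00000000e+00,  0.00000000e+00,
         1.00000000e+00]])}
0.15
```

View pics/scene0.png

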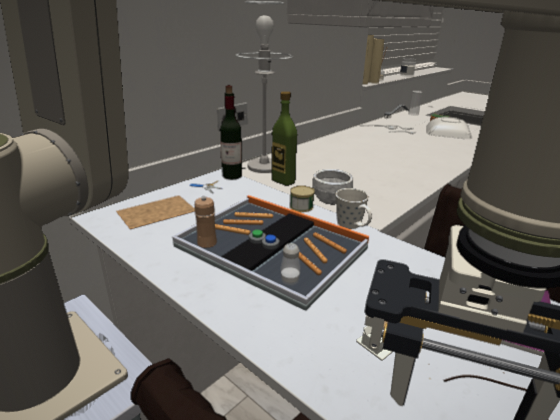

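View pics/side0.png

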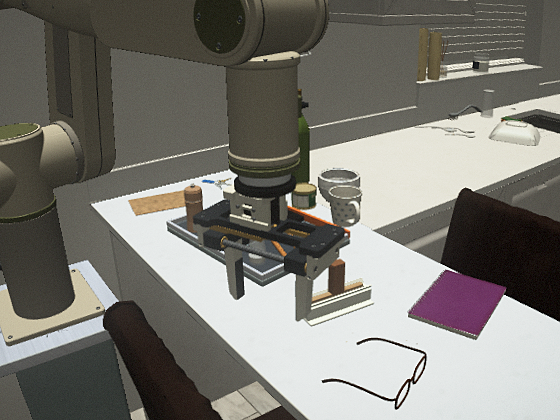

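View pics/wrist0.png

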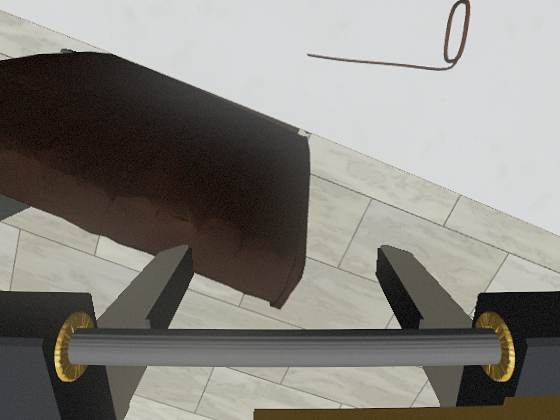

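The scene shows the mill in the left lane (205,220) and the pepper in the right lane (290,262). There are six sticks, the mat is on the left (155,212) and the stand on the right (side view 340,300).

```bash
cat > h.py <<'E'
import numpy as np, cv2
from scipy.spatial.transform import Rotation as R
from plant import manip
def cam(n,st=None):
    m=manip.camera_model(n)
    if n=='wrist':
        st=st or manip.state()
        T=np.eye(4);T[:3,:3]=R.from_rotvec(st['eef_rot']).as_matrix();T[:3,3]=st['tcp_pos']
        C=np.linalg.inv(T@m['tool_from_camera'])
        return m['K'],m['k1'],C[:3,:3],C[:3,3]
    return m['K'],m['k1'],cv2.Rodrigues(m['rvec'])[0],m['tvec']
def proj(c,P):
    K,k,Rm,t=c
    P=np.atleast_2d(P)@Rm.T+t
    s=P[:,:2]/P[:,2:]
    r2=(s**2).sum(1,keepdims=True)
    s=s*(1+k*r2)
    return s@K[:2,:2].T+K[:2,2]
def ray(c,uv,z):
    K,k,Rm,t=c
    uv=np.atleast_2d(uv).astype(float)
    d=np.array([k,0,0,0,0])
    s=cv2.undistortPoints(uv[:,None],K,d)[:,0]
    D=np.c_[s,np.ones(len(s))]@Rm
    o=-Rm.T@t
    return o+D*((z-o[2])/D[:,2])[:,None]
def snap(n,name=None,zoom=1,crop=None):
    st=manip.state()
    im=manip.snapshot(n)[:,:,::-1].copy()
    if name: cv2.imwrite(f'pics/{name}.png',im)
    return im,cam(n,st)
def ov(im,c,polys,fn,col=(0,255,255),crop=None,zoom=1):
    im=cv2.resize(im,None,fx=zoom,fy=zoom,interpolation=cv2.INTER_CUBIC)
    for P in polys:
        p=proj(c,np.array(P,float))*zoom
        cv2.polylines(im,[np.round(p).astype(int)],False,col,1)
    if crop: x0,y0,x1,y1=[int(v*zoom) for v in crop]; im=im[y0:y1,x0:x1]
    cv2.imwrite(f'pics/{fn}.png',im)
E
python3 - <<'E'
from h import *
for n,qs in [('scene',['tray','key_left_top','key_right_top','pepper_c','mill_c','mat','mug','tin','stick1','stick4']),('side',['stand','comb_grip','mat','mill_c','mug','tin'])]:
    for q in qs:
        r=manip.find_in(n,q)
        print(n,q,[(np.round(x['location']).tolist(),round(x['p'],2)) for x in r[:7]])
E
```

```text
scene tray [([518.0, -40.0, 20.0], 0.84)]
scene key_left_top [([515.0, 12.0, 55.0], 0.61)]
scene key_right_top [([517.0, -35.0, 59.0], 0.6), ([588.0, -116.0, 30.0], 0.18)]
scene pepper_c [([458.0, -155.0, 74.0], 0.98)]
scene mill_c [([424.0, 92.0, 90.0], 0.56)]
scene mat [([447.0, 375.0, 9.0], 0.57)]
scene mug [([778.0, -82.0, 68.0], 0.56)]
scene tin [([773.0, 81.0, 44.0], 0.89), ([559.0, 118.0, 24.0], 0.69), ([611.0, 122.0, 27.0], 0.25)]
scene stick1 [([516.0, -42.0, 20.0], 0.62), ([587.0, -114.0, 31.0], 0.61), ([560.0, 116.0, 25.0], 0.58), ([533.0, -143.0, 32.0], 0.55), ([514.0, 107.0, 31.0], 0.54), ([640.0, -120.0, 29.0], 0.54), ([614.0, 121.0, 24.0], 0.48)]
scene stick4 [([516.0, -42.0, 20.0], 0.62), ([587.0, -114.0, 31.0], 0.61), ([560.0, 116.0, 25.0], 0.58), ([533.0, -143.0, 32.0], 0.55), ([514.0, 107.0, 31.0], 0.54), ([640.0, -120.0, 29.0], 0.54), ([614.0, 121.0, 24.0], 0.48)]
side stand [([502.0, -394.0, 21.0], 0.59), ([421.0, 91.0, 106.0], 0.2)]
side comb_grip [([498.0, -381.0, 61.0], 0.91)]
side mat [([441.0, 377.0, 2.0], 0.94)]
side mill_c [([420.0, 94.0, 106.0], 0.71)]
side mug [([789.0, -95.0, 68.0], 0.68)]
side tin [([780.0, 71.0, 40.0], 0.72)]
```

```bash
python3 - <<'E'
import cv2
im=cv2.imread('pics/scene0.png')[170:310,100:400]
cv2.imwrite('pics/scene0z.png',cv2.resize(im,None,fx=2.66,fy=2.66,interpolation=cv2.INTER_CUBIC))
im=cv2.imread('pics/side0.png')[160:340,120:420]
cv2.imwrite('pics/side0z.png',cv2.resize(im,None,fx=2.66,fy=2.66,interpolation=cv2.INTER_CUBIC))
E
```

```text
(no output)
```

View pics/scene0z.png

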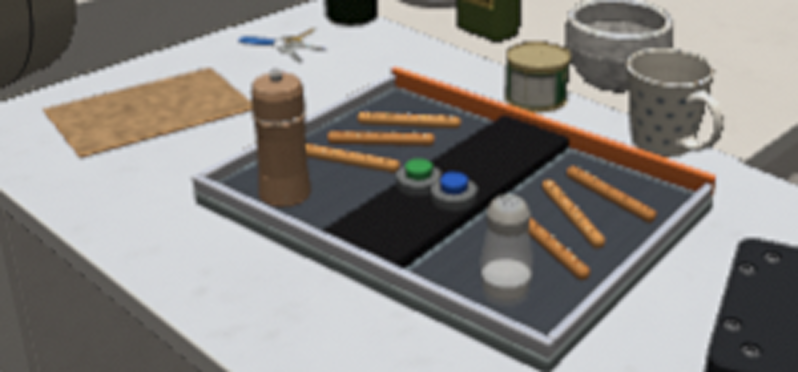

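View pics/side0z.png

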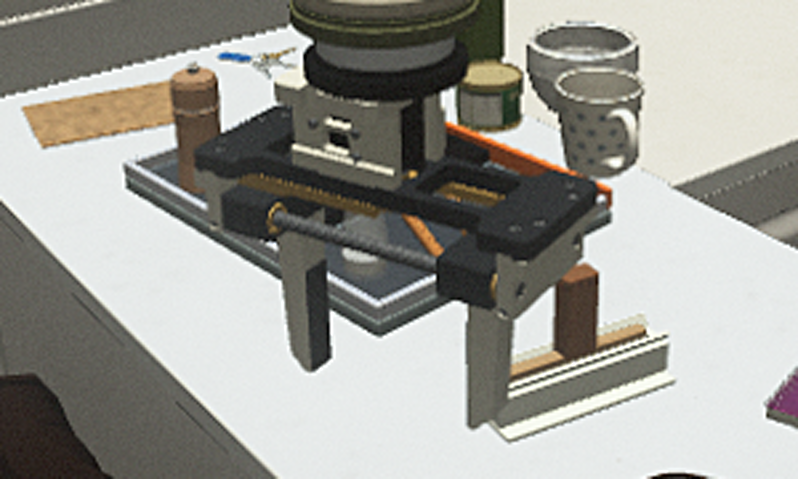

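```bash
python3 -m inch '{"fingers":[1,1,1,1,1,1,1,1,1,1,1,1,1,1,1,1,1],"translation":[[0.9,-0.82,-0.4],[0.9,-0.82,-0.4],[0.9,-0.82,-0.4],[0.9,-0.82,-0.4],[0.9,-0.82,-0.4],[0.9,-0.82,-0.4],[0.9,-0.82,-0.4],[0.9,-0.82,-0.4],[0.9,-0.82,-0.4],[0.9,-0.82,-0.4],[0.9,-0.82,-0.4],[0.9,-0.82,0],[0,0,0],[0,0,0],[0,0,0],[0,0,0],[0,0,0]],"turn":[[0,0,0],[0,0,0],[0,0,0],[0,0,0],[0,0,0],[0,0,0],[0,0,0],[0,0,0],[0,0,0],[0,0,0],[0,0,0],[0,0,0],[0,0,0.9],[0,0,0.9],[0,0,0.91],[0,0,0],[0,0,0]]}'
python3 - <<'E'
from h import *
st=manip.state(); print(st['tcp_pos'],st['eef_rot'],st['wrist_force'])
im,c=snap('wrist','w1')
im,c=snap('scene','s1')
E
```

```text
time: 3.08
tcp_pos: [477.7, -32.1, 580.8]
eef_rot: [3.142, 0.005, 0.0]
wrist_force: [-0.5, -0.6, 0.5]
finger_gap: 0.998
[477.6871975  -32.05403038 580.81878475] [3.14156579e+00 4.93100816e-03 3.04847730e-04] [-0.50973456 -0.61449053  0.54699205]
```

View pics/w1.png

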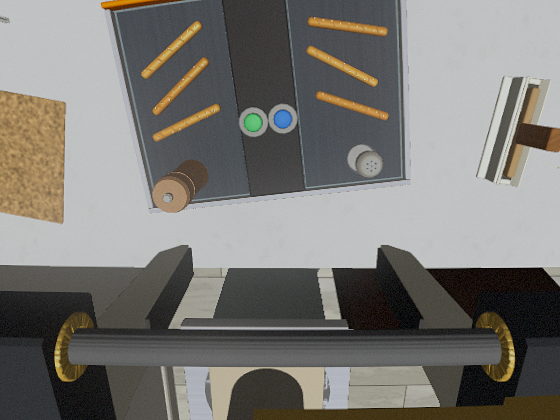

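The wrist view shows the whole tray except the back-stop, yawed about +7°, with three sticks in each lane. The stand is at (515,130) and the mat at (30,155).

```bash
python3 - <<'E'
import cv2
im=cv2.imread('pics/w1.png')
a=cv2.resize(im[0:220,90:420],None,fx=2.4,fy=2.4,interpolation=cv2.INTER_CUBIC); cv2.imwrite('pics/w1a.png',a)
E
```

```text
(no output)
```

View pics/w1a.png

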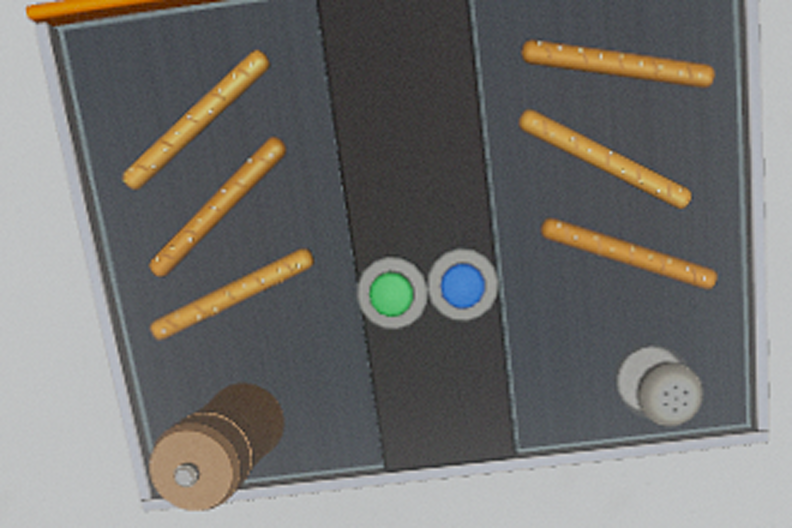

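```bash
cat > tray.py <<'E'
from h import *
def T(p,P): # tray pts -> world
    a=p[2];P=np.atleast_2d(np.array(P,float))
    return np.c_[p[0]+P[:,0]*np.cos(a)-P[:,1]*np.sin(a),p[1]+P[:,0]*np.sin(a)+P[:,1]*np.cos(a),P[:,2]]
def Tinv(p,W):
    a=p[2];W=np.atleast_2d(np.array(W,float));d=W[:,:2]-np.array(p[:2])
    return np.c_[d[:,0]*np.cos(a)+d[:,1]*np.sin(a),-d[:,0]*np.sin(a)+d[:,1]*np.cos(a),W[:,2]]
def polys(p):
    L=[]
    for s in (1,-1):
        for z in (20,36):
            L.append(T(p,[(-160,s*42,z),(120,s*42,z),(120,s*192,z),(-160,s*192,z),(-160,s*42,z)]))
    L.append(T(p,[(120,-192,44),(120,192,44)]))
    return L
E
python3 - <<'E'
from tray import *
from scipy.optimize import least_squares
im=cv2.imread('pics/w1.png');c=cam('wrist')
z=lambda l:np.array(l)/2.4+[90,0]
W=lambda l,h:ray(c,z(l),h)
ed=[('y',42,W([(320,2),(384,468)],36)),('y',-42,W([(470,2),(512,455)],36)),('y',192,W([(52,30),(152,495)],36)),('y',-192,W([(748,5),(757,430)],36)),('x',-160,W([(390,470),(510,455),(757,430)],36))]
def res(p):
    r=[]
    for k,v,w in ed:
        q=Tinv(p,w); r+=list(q[:,0 if k=='x' else 1]-v)
    return r
s=least_squares(res,[560,-10,.1]);print(s.x,np.round(s.fun,1))
ov(im,c,polys(s.x),'w1f',crop=(90,0,420,220),zoom=2.4)
# keys, stick ends
print(Tinv(s.x,W([(391,294),(463,286)],45)))
E
```

```text
[ 5.72354847e+02 -4.02502973e+00  1.11136748e-01] [-1.1 -0.8  1.5  2.7 -0.6 -1.3 -0.1 -0.3 -0.9  0.7  0.2]
[[-52.89269553  21.88893068  45.        ]
 [-52.90406127 -20.23721011  45.        ]]
```

View pics/w1f.png

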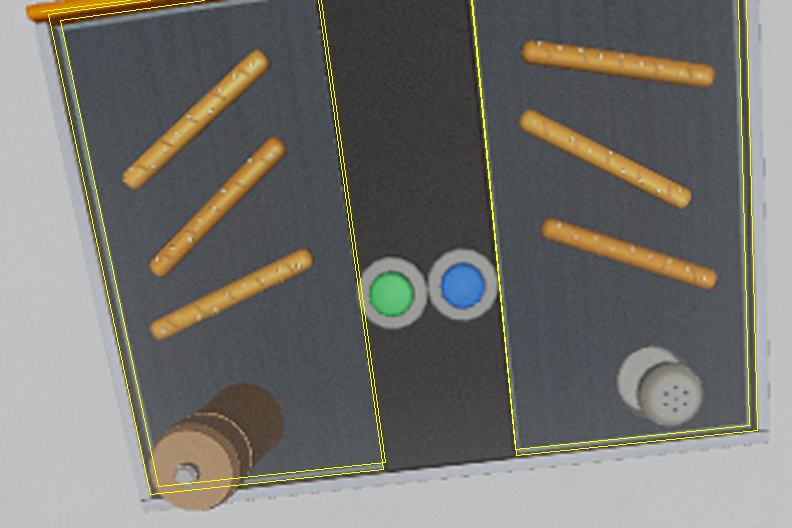

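```bash
python3 - <<'E'
from tray import *
c=cam('wrist');p=(572.4,-4.0,0.111)
z=lambda l:np.array(l)/2.4+[90,0]
W=lambda l,h:ray(c,z(l),h)
m=W([(186,474)],150);q=W([(676,397)],110)
print('mill top',m,Tinv(p,m)); print('mill head 140',W([(195,470)],140))
print('pep',q,Tinv(p,q))
print('pep base',W([(645,378)],22))
for n,l in dict(a=[(130,180),(260,60)],b=[(158,268),(277,147)],cc=[(160,331),(305,259)],d=[(530,50),(706,75)],e=[(527,120),(683,198)],f=[(549,229),(709,279)]).items():
    t=Tinv(p,W(l,30)); print(n,np.round(t[:,:2]).tolist(),np.linalg.norm(t[1]-t[0]))
c=cam('wrist')
print('mat',[ray(c,[u],6)[0].round() for u in [(66,100),(64,222)]])
print('stand', ray(c,[(505,76),(549,80),(477,180),(519,186)],43).round(1))
print('stand0', ray(c,[(505,76),(549,80),(477,180),(519,186)],0).round(1))
print('comb top',ray(c,[(560,130),(530,131)],111).round(1))
for n,qs in [('wrist',['stand','mat','mill_c','pepper_c'])]:
    manip.snapshot(n)
    for q in qs:
        r=manip.find_in(n,q)
        print(n,q,[(np.round(x['location']).tolist(),round(x['p'],2)) for x in r[:3]])
E
```

```text
mill top [[438.67650737 106.22337187 150.        ]] [[-120.69084894  124.35788342  150.        ]]
mill head 140 [[437.86306973 104.79929111 140.        ]]
pep [[ 470.02547154 -142.50346299  110.        ]] [[-117.08683102 -126.31083618  110.        ]]
pep base [[ 464.58577478 -143.78006382   22.        ]]
a [[28.0, 166.0], [83.0, 80.0]] 102.33712384125991
b [[-23.0, 160.0], [36.0, 78.0]] 101.1862008747233
cc [[-60.0, 166.0], [-28.0, 71.0]] 100.1180965615529
d [[71.0, -71.0], [48.0, -169.0]] 100.3693950351802
e [[35.0, -66.0], [-17.0, -153.0]] 101.04918122578135
f [[-27.0, -74.0], [-65.0, -167.0]] 100.5995213449798
mat [array([549., 296.,   6.]), array([354., 333.,   6.])]
stand [[ 583.5 -336.1   43. ]
 [ 579.9 -400.8   43. ]
 [ 436.  -318.4   43. ]
 [ 427.2 -385.    43. ]]
stand0 [[ 585.6 -361.3    0. ]
 [ 581.6 -431.4    0. ]
 [ 425.7 -342.1    0. ]
 [ 416.2 -414.3    0. ]]
comb top [[ 517.6 -379.   111. ]
 [ 515.6 -339.6  111. ]]
wrist stand [([515.0, -361.0, 26.0], 0.92), ([472.0, -137.0, 102.0], 0.62)]
wrist mat [([461.0, 368.0, 6.0], 0.79), ([527.0, -29.0, 56.0], 0.25)]
wrist mill_c [([446.0, 98.0, 132.0], 0.84), ([520.0, 12.0, 58.0], 0.4), ([522.0, -31.0, 58.0], 0.29)]
wrist pepper_c [([472.0, -133.0, 96.0], 0.7)]
```

```bash
python3 - <<'E'
import cv2
im=cv2.imread('pics/s1.png')
a=cv2.resize(im[130:330,60:460],None,fx=2,fy=2,interpolation=cv2.INTER_CUBIC); cv2.imwrite('pics/s1a.png',a)
E
```

```text
(no output)
```

View pics/s1a.png

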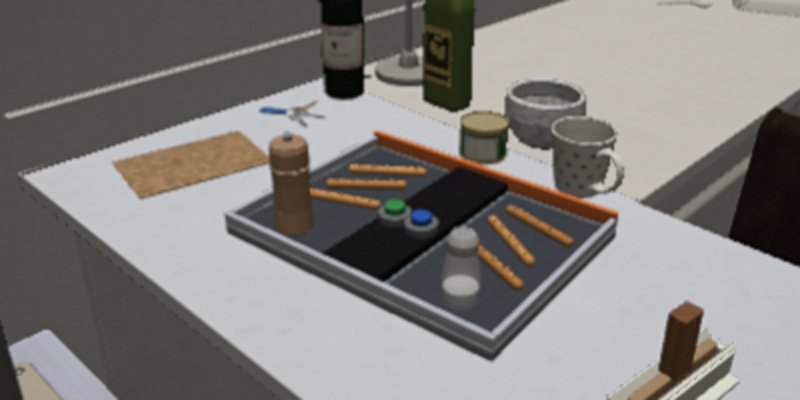

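```bash
python3 -m inch '{"fingers":[1,1,1,1,1,1,1,1,1,1,1,1,1],"translation":[[-0.245,-0.86,0.5],[-0.245,-0.86,0.5],[-0.245,-0.86,0.5],[-0.245,-0.86,0.5],[0,0,1],[0,0,1],[0,0,1],[0,0,1],[0,0,0.6],[0,0,0.6],[0,0,0.4],[0,0,0.37],[0,0,0]],"turn":[[0,0,0],[0,0,0],[0,0,0],[0,0,0],[0,0,0],[0,0,0],[0,0,0],[0,0,0],[0,0,0],[0,0,0],[0,0,0],[0,0,0],[0,0,0]]}'
python3 - <<'E'
from h import *
snap('wrist','w2');snap('side','sd2')
E
```

```text
time: 5.05
tcp_pos: [438.1, 105.5, 261.0]
eef_rot: [3.141, 0.001, -0.003]
wrist_force: [0.2, -0.1, -0.2]
finger_gap: 1.0
```

View pics/w2.png

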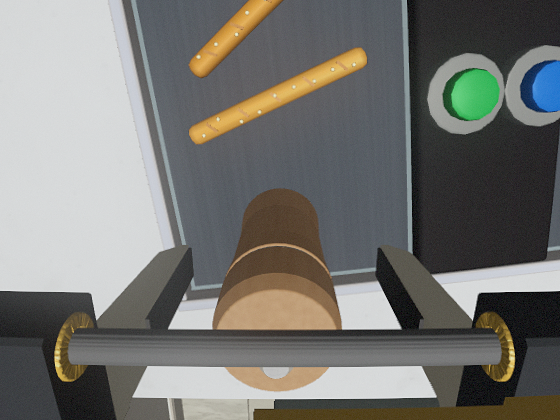

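View pics/sd2.png

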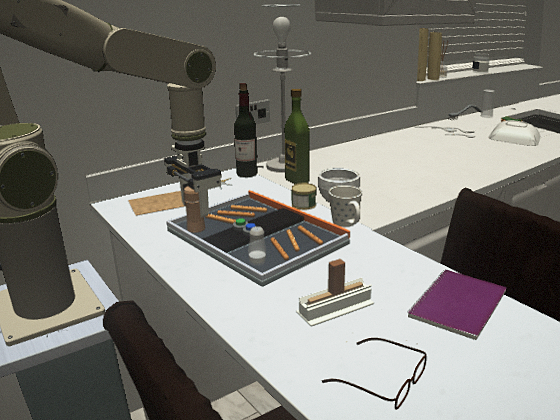

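```bash
python3 - <<'E'
from h import *
c=cam('wrist')
print(proj(c,[[438.5,105.5,150],[438.5+24.5,105.5,20]]), ray(c,[(277,372)],148), ray(c,[(280,189)],20))
E
```

```text
[[284.74497531 365.15447762]
 [284.58360356 185.7576246 ]] [[433.99609253 107.98543564 148.        ]] [[460.87393579 108.40360486  20.        ]]
```

```bash
python3 -m inch '{"fingers":[1,-1,-1,-1,-1,-1,-1,-1,-1,-1],"translation":[[-0.08,-0.06,0],[0,0,0],[0,0,0],[0,0,0],[0,0,0],[0,0,0],[0,0,0],[0,0,0],[0,0,-0.5],[0,0,-0.5]],"turn":[[0,0,0],[0,0,0],[0,0,0],[0,0,0],[0,0,0],[0,0,0],[0,0,0],[0,0,0],[0,0,0],[0,0,0]]}'
```

```text
time: 6.4
tcp_pos: [434.9, 107.9, 301.8]
eef_rot: [3.141, 0.001, -0.002]
wrist_force: [0.4, 0.6, -2.0]
finger_gap: 0.526
```

```bash
python3 -m inch '{"fingers":[-1,-1,-1,-1,-1,-1,-1,-1,-1,-1,-1],"translation":[[-0.05,-0.6,0],[-0.05,-0.87,0],[-0.05,-0.87,0],[-0.05,-0.87,0],[-0.05,-0.87,0],[-0.05,-0.87,0],[-0.05,-0.87,0],[-0.05,-0.87,0],[0,-0.3,0.4],[0,0,0.4],[0,0,0]],"turn":[[0,0,0],[0,0,0],[0,0,0],[0,0,0],[0,0,0],[0,0,0],[0,0,0],[0,0,0],[0,0,0],[0,0,0],[0,0,0]]}'
python3 - <<'E'
from h import *
snap('wrist','w3');snap('scene','s3');snap('side','sd3')
E
python3 - <<'E'
import cv2
im=cv2.imread('pics/s3.png')
a=cv2.resize(im[100:300,60:360],None,fx=2.5,fy=2.5,interpolation=cv2.INTER_CUBIC); cv2.imwrite('pics/s3a.png',a)
E
```

```text
time: 7.78
tcp_pos: [418.3, 385.9, 266.8]
eef_rot: [3.138, -0.0, -0.007]
wrist_force: [1.0, -0.8, -0.7]
finger_gap: 0.52
```

View pics/w3.png

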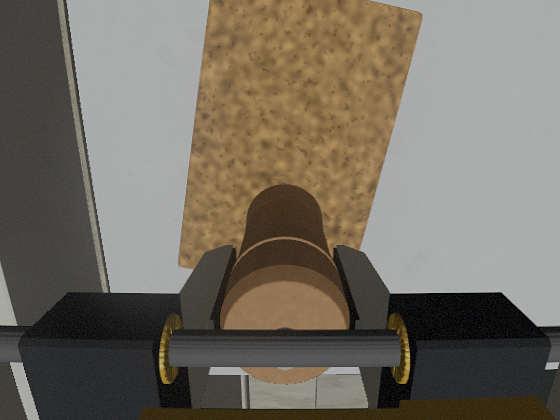

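View pics/s3a.png

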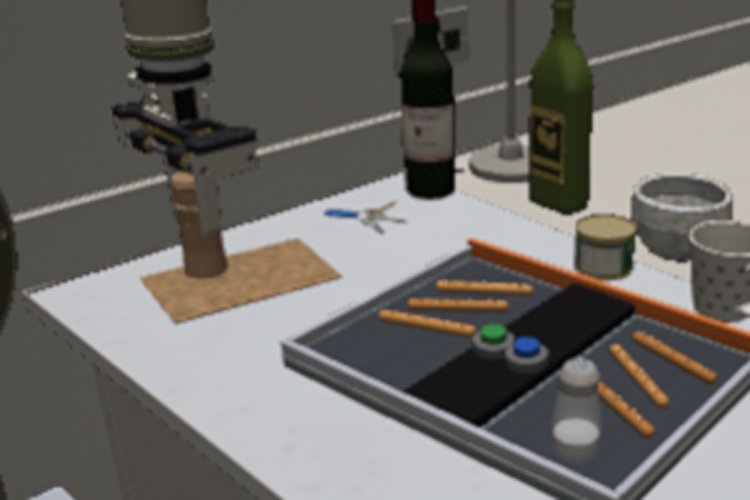

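```bash
python3 - <<'E'
from h import *
c=cam('wrist')
print(ray(c,[(180,264),(420,13),(362,246),(211,2)],6).round(1)); print(ray(c,[(284,186)],6+20))
c=cam('scene')
z=lambda l:np.array(l)/2.5+[60,100]
print(ray(c,z([(140,281),(177,320),(341,274),(297,240)]),6).round(1))
E
```

```text
[[377.8 464.5   6. ]
 [548.3 302.9   6. ]
 [392.6 329.7   6. ]
 [553.9 431.5   6. ]]
[[443.03303006 386.86633569  26.        ]]
[[371.9 447.6   6. ]
 [355.6 332.6   6. ]
 [548.  297.1   6. ]
 [566.7 414.9   6. ]]
```

```bash
python3 -m inch '{"fingers":[-1,-1,-1,-1],"translation":[[0,0,0.3],[0,0,0.17],[0,0,0.02],[0,0,0]],"turn":[[0,0,0],[0,0,0],[0,0,0],[0,0,0]]}'
```

```text
time: 8.43
tcp_pos: [419.1, 387.6, 250.3]
eef_rot: [3.142, 0.001, -0.0]
wrist_force: [0.2, 0.4, -1.1]
finger_gap: 0.518
```

```bash
python3 -m inch '{"fingers":[-1,-1,-1],"translation":[[0,0,0.05],[0,0,0.03],[0,0,0]],"turn":[[0,0,0],[0,0,0],[0,0,0]]}'
```

```text
time: 8.8
tcp_pos: [419.3, 387.7, 247.9]
eef_rot: [-3.141, -0.001, -0.001]
wrist_force: [-1.9, -1.5, 4.6]
finger_gap: 0.526
```

```bash
python3 -m inch '{"fingers":[0,0.6,1,1,1,1,1,1,1,1,1,1,1,1,1,1,1,1,1,1],"translation":[[0,0,0],[0,0,0],[0,0,0],[0,0,-0.7],[0,0,-0.8],[0,0,-0.8],[0.08,0.9,0],[0.08,0.95,0],[0.08,0.95,0],[0.08,0.95,0],[0.08,0.95,0],[0.08,0.95,0],[0.08,0.95,0],[0.08,0.95,0],[0.08,0.95,0],[0.08,0.95,0],[0.08,0.95,0],[0.08,0.95,0],[0.08,0.95,0],[0.08,0.95,0]],"turn":[[0,0,0],[0,0,0],[0,0,0],[0,0,0],[0,0,0],[0,0,0],[0,0,0],[0,0,0],[0,0,0],[0,0,0],[0,0,0],[0,0,0],[0,0,0],[0,0,0],[0,0,0],[0,0,0],[0,0,0],[0,0,0],[0,0,0],[0,0,0]]}'
python3 - <<'E'
from h import *
snap('wrist','w4');snap('scene','s4')
print(manip.state()['tcp_pos'])
c=cam('wrist');print(proj(c,[[468,-143,110],[468,-143,20],[490,-143,20]]))
E
```

```text
time: 11.3
tcp_pos: [464.1, -143.7, 339.0]
eef_rot: [-3.142, -0.001, -0.0]
wrist_force: [0.5, 0.0, 0.4]
finger_gap: 0.997
[ 464.12013435 -145.24443422  339.10814599]
[[280.20008663 223.21172272]
 [281.21080859 186.40188629]
 [281.10411585 160.83314744]]
```

View pics/w4.png

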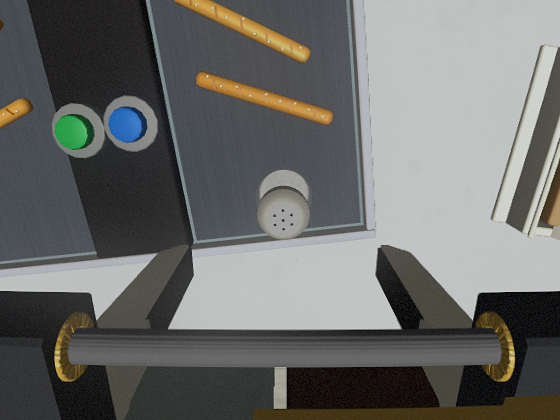

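View pics/s4.png

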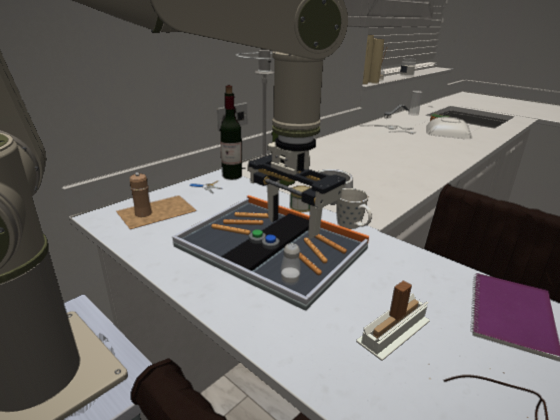

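```bash
python3 -m inch '{"fingers":[1,1,1,1,1,-1,-1,-1,-1,-1,-1,-1,-1,-1,-1],"translation":[[0.13,0,0.8],[0,0.02,0.8],[0,0,0.8],[0,0,0.25],[0,0,0],[0,0,0],[0,0,0],[0,0,0],[0,0,0],[0,0,0],[0,0,0],[0,0,-0.5],[0,0,-0.5],[0,0,-0.5],[0,0,0]],"turn":[[0,0,0],[0,0,0],[0,0,0],[0,0,0],[0,0,0],[0,0,0],[0,0,0],[0,0,0],[0,0,0],[0,0,0],[0,0,0],[0,0,0],[0,0,0],[0,0,0],[0,0,0]]}'
python3 - <<'E'
from h import *
snap('wrist','w5')
E
```

```text
time: 13.28
tcp_pos: [470.0, -143.5, 294.6]
eef_rot: [3.14, 0.001, 0.005]
wrist_force: [0.4, -0.1, -0.9]
finger_gap: 0.454
```

View pics/w5.png

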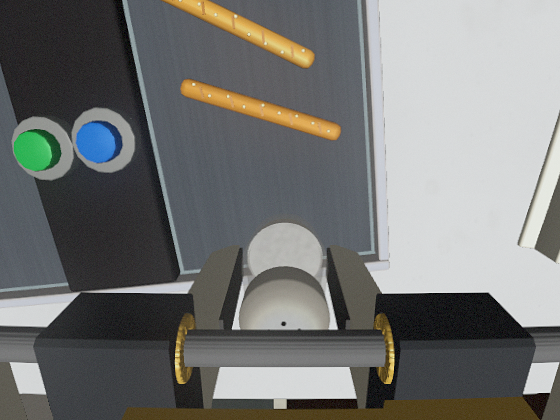

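```bash
python3 -m inch '{"fingers":[-1,-1,-1,-1,-1,-1,-1,-1,-1,-1,-1,-1,-1,-1,-1,-1,-1,-1],"translation":[[0.06,-0.6,-0.1],[0.07,-0.9,0],[0.07,-0.95,0],[0.07,-0.95,0],[0.07,-0.95,0],[0.07,-0.95,0],[0.07,-0.95,0],[0.07,-0.95,0],[0.07,-0.95,0],[0.07,-0.95,0],[0.07,-0.95,0],[0.07,-0.95,0],[0.07,-0.9,0],[0.06,-0.9,0],[0,0,0],[0,0,0.5],[0,0,0.5],[0,0,0]],"turn":[[0,0,0],[0,0,0],[0,0,0],[0,0,0],[0,0,0],[0,0,0],[0,0,0],[0,0,0],[0,0,0],[0,0,0],[0,0,0],[0,0,0],[0,0,0],[0,0,0],[0,0,0],[0,0,0],[0,0,0],[0,0,0]]}'
python3 - <<'E'
from h import *
print(manip.state()['tcp_pos'])
snap('wrist','w6');snap('side','sd6');snap('scene','s6')
im=cv2.imread('pics/s6.png')
a=cv2.resize(im[120:270,60:260],None,fx=3,fy=3,interpolation=cv2.INTER_CUBIC); cv2.imwrite('pics/s6a.png',a)
E
```

```text
time: 15.58
tcp_pos: [506.4, 367.1, 253.1]
eef_rot: [3.138, -0.001, -0.009]
wrist_force: [-0.5, -0.2, -1.8]
finger_gap: 0.439
[506.38886186 367.10663532 253.09989268]
```

View pics/s6a.png

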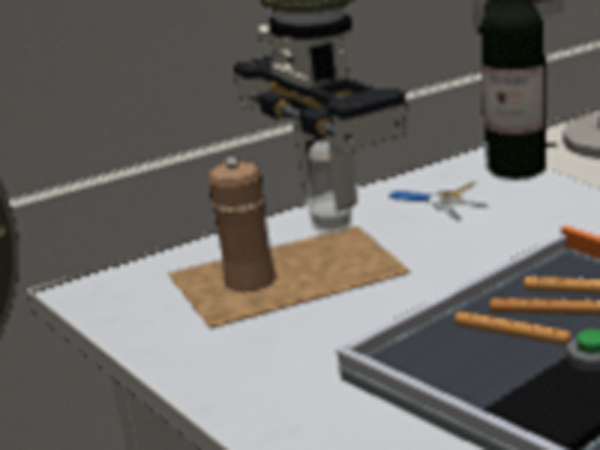

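View pics/w6.png

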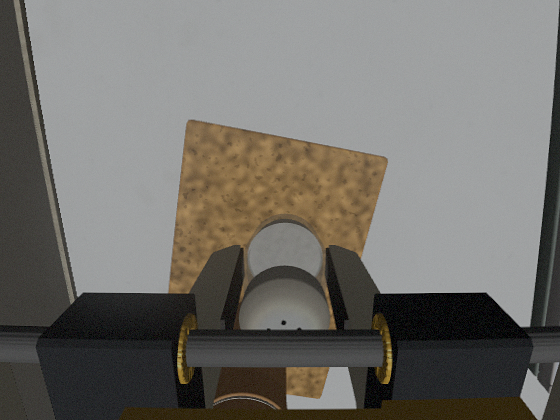

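```bash
python3 -m inch '{"fingers":[-1,-1,-1,-1,-1],"translation":[[0,0,0.35],[0,0,0.25],[0,0,0.1],[0,0,0],[0,0,0]],"turn":[[0,0,0],[0,0,0],[0,0,0],[0,0,0],[0,0,0]]}'
```

```text
time: 16.35
tcp_pos: [507.7, 368.9, 229.5]
eef_rot: [-3.141, -0.001, -0.001]
wrist_force: [-0.1, 0.0, -1.0]
finger_gap: 0.437
```

```bash
python3 -m inch '{"fingers":[-1,-1,-1,-1],"translation":[[0,0,0.12],[0,0,0.08],[0,0,0],[0,0,0]],"turn":[[0,0,0],[0,0,0],[0,0,0],[0,0,0]]}'
```

```text
time: 16.85
tcp_pos: [507.6, 368.8, 221.1]
eef_rot: [3.142, 0.001, -0.0]
wrist_force: [0.4, 0.2, -0.9]
finger_gap: 0.443
```

```bash
python3 -m inch '{"fingers":[-1,-1,-1],"translation":[[0,0,0.05],[0,0,0],[0,0,0]],"turn":[[0,0,0],[0,0,0],[0,0,0]]}'; python3 -m inch '{"fingers":[-1,-1,-1],"translation":[[0,0,0.04],[0,0,0],[0,0,0]],"turn":[[0,0,0],[0,0,0],[0,0,0]]}'
```

```text
time: 17.23
tcp_pos: [507.7, 368.9, 219.4]
eef_rot: [-3.141, -0.001, -0.001]
wrist_force: [0.9, 1.3, -0.1]
finger_gap: 0.44
time: 17.6
tcp_pos: [507.9, 369.0, 219.3]
eef_rot: [-3.141, -0.001, -0.002]
wrist_force: [-3.6, -2.5, 11.2]
finger_gap: 0.44
```

```bash
python3 -m inch '{"fingers":[0,0.6,1,1,1,1,1,1,1,1,1,1,1,1,1,1,1,1,1,1],"translation":[[0,0,-0.02],[0,0,0],[0,0,0],[0,0,-0.8],[0,0,-1],[0,0,-1],[0,0.4,-0.8],[0,0.8,-0.4],[0,0.95,0],[0,1,0],[0,1,0],[0,1,0],[0,1,0],[0,1,0],[0,1,0],[0,1,0],[0,1,0],[0,1,0],[0,1,0],[0,1,0]],"turn":[[0,0,0],[0,0,0],[0,0,0],[0,0,0],[0,0,0],[0,0,0],[0,0,0],[0,0,0],[0,0,0],[0,0,0],[0,0,0],[0,0,0],[0,0,0],[0,0,0],[0,0,0],[0,0,0],[0,0,0],[0,0,0],[0,0,0],[0,0,0]]}'
python3 -m inch '{"fingers":[1,1,1,1,1,1,1],"translation":[[0,1,0],[0,1,0],[0,0.9,0],[0,0.9,0],[0,0.6,0],[0,0,0],[0,0,0]],"turn":[[0,0,0],[0,0,0],[0,0,0],[0,0,0],[0,0,0],[0,0,0.87],[0,0,0]]}'
python3 - <<'E'
from h import *
s=manip.state();print(s['tcp_pos'],s['eef_rot'])
snap('wrist','w7');snap('scene','s7')
for q in ['stand','comb_grip']:
    r=manip.find_in('wrist',q)
    print(q,[(np.round(x['location']).tolist(),round(x['p'],2)) for x in r[:3]])
E
```

```text
time: 20.1
tcp_pos: [507.6, -158.5, 378.2]
eef_rot: [-3.142, -0.001, -0.0]
wrist_force: [0.7, 0.1, -0.3]
finger_gap: 0.998
time: 20.98
tcp_pos: [507.7, -333.5, 377.9]
eef_rot: [-3.135, 0.19, 0.001]
wrist_force: [-0.7, 0.5, -0.8]
finger_gap: 1.001
[ 507.69891614 -333.48039099  377.85914202] [-3.13535522e+00  1.90074088e-01  9.49392597e-04]
stand [([525.0, -367.0, 35.0], 0.57)]
comb_grip [([515.0, -379.0, 59.0], 0.91)]
```

View pics/w7.png

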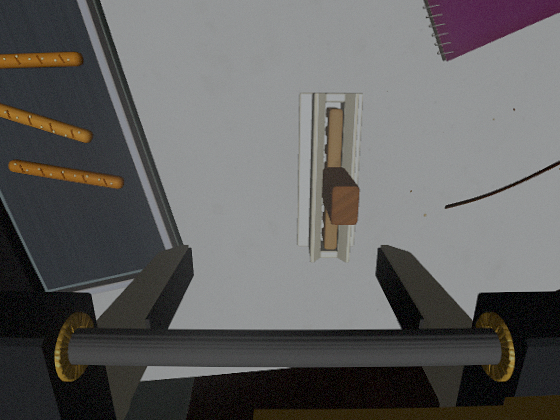

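View pics/s7.png

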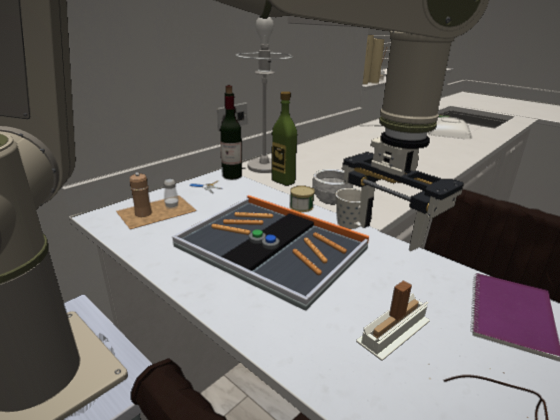

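```bash
python3 - <<'E'
from h import *
im=cv2.imread('pics/w7.png')[80:270,280:380]
cv2.imwrite('pics/w7a.png',cv2.resize(im,None,fx=3.1,fy=3.1,interpolation=cv2.INTER_CUBIC))
E
```

```text
(no output)
```

View pics/w7a.png

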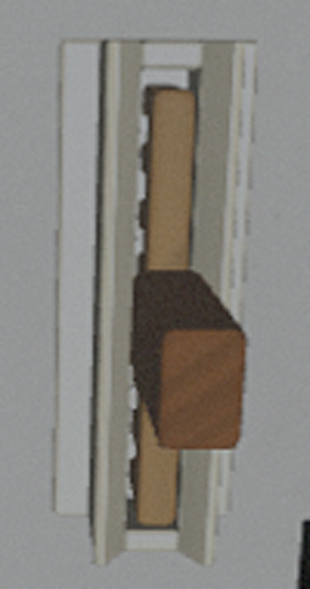

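```bash
python3 - <<'E'
from h import *
c=cam('wrist')
z=lambda l:np.array(l)/3.1+[280,80]
A=ray(c,z([(168,330),(244,333),(241,447),(162,447)]),111);print('top',A.round(1),A.mean(0))
B=ray(c,z([(172,91),(157,523)]),44);d=B[0]-B[1];print('bar',B.round(1),np.linalg.norm(d),np.degrees(np.arctan2(d[1],d[0])),B.mean(0))
C=ray(c,z([(62,42),(56,514),(258,42),(228,515)]),0);print('base',C.round(1),C.mean(0)); d=C[0]-C[1];print(np.linalg.norm(d),np.degrees(np.arctan2(d[1],d[0])))
d=C[2]-C[3];print(np.linalg.norm(d),np.degrees(np.arctan2(d[1],d[0])))
D=ray(c,z([(109,42),(98,563),(242,42),(210,563)]),43);print(D.round(1),D.mean(0))
d=D[0]-D[1];print(np.linalg.norm(d),np.degrees(np.arctan2(d[1],d[0])))
d=D[2]-D[3];print(np.linalg.norm(d),np.degrees(np.arctan2(d[1],d[0])))
s=manip.state()
print(R.from_rotvec(s['eef_rot']).as_matrix().round(3))
E
```

```text
top [[ 520.9 -369.8  111. ]
 [ 518.2 -387.   111. ]
 [ 490.6 -384.7  111. ]
 [ 492.8 -366.2  111. ]] [ 505.61098026 -376.91812661  111.        ]
bar [[ 569.4 -383.6   44. ]
 [ 442.4 -369.2   44. ]] 127.81517204958881 -6.458819255067073 [ 505.85448975 -376.4157097    44.        ]
base [[ 585.1 -357.     0. ]
 [ 429.4 -338.5    0. ]
 [ 578.3 -416.8    0. ]
 [ 421.9 -397.7    0. ]] [ 503.69288447 -377.51291989    0.        ]
156.84282841839328 -6.78643320741063
157.52189764926732 -6.970051022605277
[[ 584.1 -367.9   43. ]
 [ 430.6 -350.1   43. ]
 [ 580.  -403.6   43. ]
 [ 426.5 -384.6   43. ]] [ 505.29890249 -376.53842551   43.        ]
154.537707227021 -6.594482547088328
154.7573109725835 -7.058700858681798
[[ 0.993 -0.118 -0.   ]
 [-0.118 -0.993  0.   ]
 [-0.    -0.    -1.   ]]
```

```bash
python3 -m inch '{"fingers":[1,1,1,1,1,1,1,1],"translation":[[0.04,0.54,0],[0.04,0.54,0],[0,0,0.6],[0,0,0.9],[0,0,0.8],[0,0,0.5],[0,0,0],[0,0,0]],"turn":[[0,0,0],[0,0,0],[0,0,0],[0,0,0],[0,0,0],[0,0,0],[0,0,0],[0,0,0]]}'
python3 - <<'E'
from h import *
snap('wrist','w8')
s=manip.state();print(s['tcp_pos'])
c=cam('wrist');print(proj(c,[[505.7,-376.7,111]]))
E
```

```text
time: 22.18
tcp_pos: [506.2, -377.2, 267.8]
eef_rot: [3.135, -0.19, 0.002]
wrist_force: [1.2, 0.1, 1.0]
finger_gap: 1.0
[ 506.37812262 -377.18834422  268.28717754]
[[282.56935086 292.07784341]]
```

View pics/w8.png

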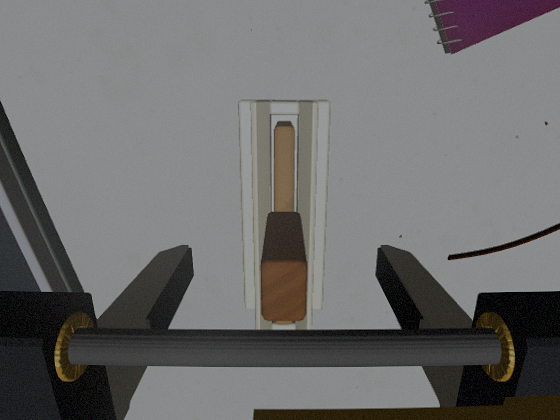

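```bash
python3 -m inch '{"fingers":[1,1,0,-1,-1,-1,-1,-1,-1,-1,-1],"translation":[[0,0,0.3],[0,0,0],[0,0,0],[0,0,0],[0,0,0],[0,0,0],[0,0,0],[0,0,0],[0,0,0],[0,0,0],[0,0,0]],"turn":[[0,0,0],[0,0,0],[0,0,0],[0,0,0],[0,0,0],[0,0,0],[0,0,0],[0,0,0],[0,0,0],[0,0,0],[0,0,0]]}'
python3 -m inch '{"fingers":[-1],"translation":[[0,0,0]],"turn":[[0,0,0]]}'
```

```text
time: 23.6
tcp_pos: [505.8, -376.5, 254.3]
eef_rot: [-3.136, 0.19, 0.0]
wrist_force: [-0.6, 0.6, -0.5]
finger_gap: 0.218
time: 23.72
tcp_pos: [505.8, -376.5, 254.3]
eef_rot: [-3.136, 0.19, 0.0]
wrist_force: [-0.4, 0.2, -0.3]
finger_gap: 0.213
```

```bash
python3 -m inch '{"fingers":[-1,-1,-1,-1,-1],"translation":[[0,0,-0.3],[0,0,-0.5],[0,0,-0.6],[0,0,-0.8],[0,0,0]],"turn":[[0,0,0],[0,0,0],[0,0,0],[0,0,0],[0,0,0]]}'
python3 - <<'E'
from h import *
snap('wrist','w9')
s=manip.state();print(s['tcp_pos'],s['q'])
E
```

```text
time: 24.35
tcp_pos: [506.8, -377.3, 347.7]
eef_rot: [3.131, -0.19, 0.01]
wrist_force: [-0.2, 0.0, -1.3]
finger_gap: 0.213
[ 506.31918181 -376.91086222  345.1649871 ] [-7.21123495e-01  2.44129744e-01  1.46947666e+00  1.16961078e-05
  1.42322678e+00  9.70721370e-01]
```

View pics/w9.png

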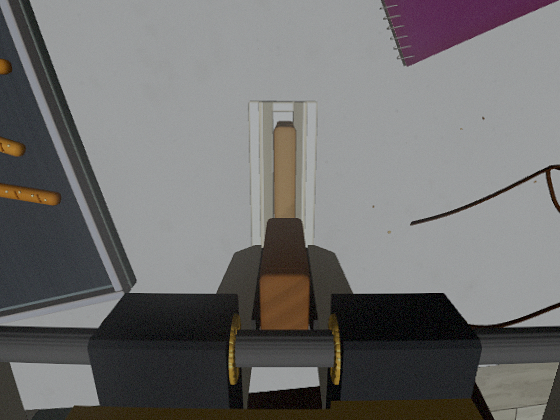

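```bash
python3 -m inch '{"fingers":[-1,-1,-1,-1,-1,-1,-1,-1,-1,-1,-1,-1,-1,-1,-1,-1,-1,-1,-1,-1],"translation":[[-0.2,-0.7,0],[-0.26,-0.95,0],[-0.26,-0.95,0],[-0.26,-0.95,0],[-0.26,-0.95,0],[-0.26,-0.95,0],[-0.1,-0.5,0],[0,0,0],[0,0,0],[0,0,0],[0,0,0],[0,0,0],[0,0,0],[0,0,0],[0,0,0],[0,0,0],[0,0,0],[0,0,0],[0,0,0],[0,0,0]],"turn":[[0,0,0],[0,0,0],[0,0,0],[0,0,0],[0,0,0],[0,0,0],[0,0,0],[0,0,-1],[0,0,-1],[0,0,-1],[0,0,-1],[0,0,-1],[0,0,-1],[0,0,-1],[0,0,-1],[0,0,-1],[0,0,-1],[0,0,-1],[0,0,-1],[0,0,-0.9]]}'
cat > where.py <<'E'
from tray import *
p=(572.4,-4.0,0.111)
s=manip.state()
Rm=R.from_rotvec(s['eef_rot']).as_matrix()
yaw=np.arctan2(Rm[1,0],Rm[0,0])
t=Tinv(p,[s['tcp_pos']])[0]
print('t',round(s['time'],2),'tray xy',t[:2].round(1),'tips z',round(s['tcp_pos'][2]-248.3,1),'yaw err deg (to tray+90)',round(np.degrees(yaw-p[2])-90,2),'F',s['wrist_force'].round(1),'M',s['ft_torque'].round(2),'gap',round(s['finger_gap'],3))
print('tool z',Rm[:,2].round(4))
E
cat > look.py <<'E'
import sys
from tray import *
p=(572.4,-4.0,0.111)
n=sys.argv[1]; im,c=snap('wrist',n)
im2,c2=snap('scene',n+'s')
a=cv2.resize(im2[170:310,160:380],None,fx=3.4,fy=3.4,interpolation=cv2.INTER_CUBIC); cv2.imwrite(f'pics/{n}s.png',a)
E
python3 where.py; python3 look.py w10
```

```text
time: 26.9
tcp_pos: [471.0, -132.8, 341.7]
eef_rot: [-2.092, -2.343, 0.001]
wrist_force: [-0.3, 1.0, -2.0]
finger_gap: 0.213
t 26.9 tray xy [-115.1 -116.8] tips z 93.4 yaw err deg (to tray+90) 0.13 F [-0.3  1.  -2. ] M [ 0.06 -0.12  0.01] gap 0.213
tool z [-9.e-04  0.e+00 -1.e+00]
```

View pics/w10.png

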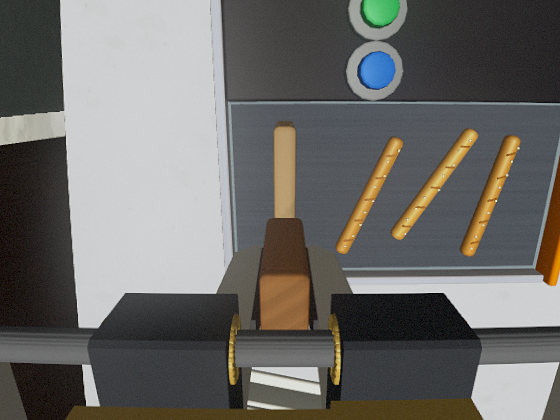

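View pics/w10s.png

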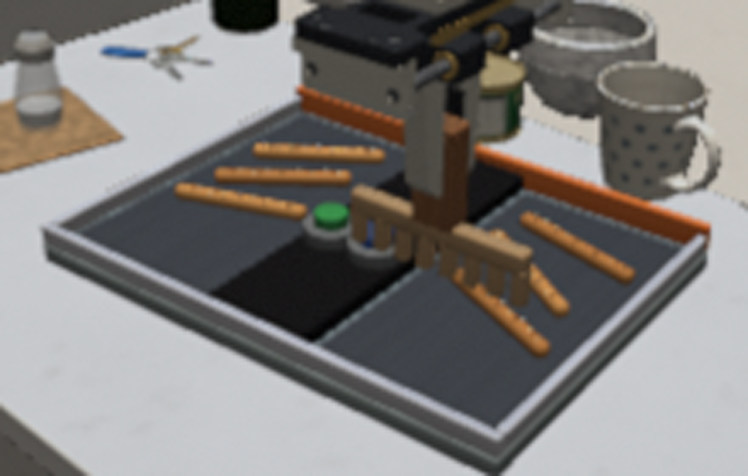

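```bash
python3 - <<'E'
from tray import *
p=(572.4,-4.0,0.111);c=cam('wrist')
print('comb end',Tinv(p,ray(c,[(285,125)],131)))
for z in (45,50,55): print(z,Tinv(p,ray(c,[(381,8),(377,70)],z))[:,:2].round(1))
print('right wall inner top',Tinv(p,ray(c,[(300,273),(500,278)],36))[:,:2].round(1),'console', Tinv(p,ray(c,[(300,102),(500,103)],36))[:,:2].round(1))
print('stop',Tinv(p,ray(c,[(557,190)],44))[:,:2].round(1))
E
python3 -m inch '{"fingers":[-1,-1,-1,-1,-1],"translation":[[0,0,0.6],[0,0,0.6],[0,0,0.4],[0,0,0.1],[0,0,0]],"turn":[[0,0,0],[0,0,0],[0,0,0],[0,0,0],[0,0,0]]}'; python3 where.py
```

```text
comb end [[-115.44490987  -51.0306773   131.        ]]
45 [[-48.6  22.3]
 [-48.8 -19. ]]
50 [[-49.8  21.2]
 [-50.  -19.3]]
55 [[-51.   20.2]
 [-51.2 -19.6]]
right wall inner top [[-101.9 -186.8]
 [  78.1 -192.9]] console [[-103.9  -42. ]
 [  51.4  -41.3]]
stop [[ 106.6 -108.8]]
time: 27.62
tcp_pos: [471.2, -132.6, 274.6]
eef_rot: [2.097, 2.339, 0.0]
wrist_force: [1.0, -0.3, -1.2]
finger_gap: 0.215
t 27.62 tray xy [-114.8 -116.6] tips z 26.3 yaw err deg (to tray+90) -0.13 F [ 1.  -0.3 -1.2] M [-0.06 -0.05  0.06] gap 0.215
tool z [ 1.e-04 -0.e+00 -1.e+00]
```

```bash
python3 -m inch '{"fingers":[-1,-1,-1],"translation":[[0,0,0.1],[0,0,0],[0,0,0]],"turn":[[0,0,0],[0,0,0],[0,0,0]]}'; python3 where.py; python3 look.py w11
```

```text
time: 28.0
tcp_pos: [471.1, -132.5, 270.7]
eef_rot: [2.096, 2.339, 0.0]
wrist_force: [0.2, -0.5, -2.2]
finger_gap: 0.215
t 28.0 tray xy [-114.9 -116.5] tips z 22.4 yaw err deg (to tray+90) -0.1 F [ 0.2 -0.5 -2.2] M [-0.02 -0.12  0.02] gap 0.215
tool z [ 5.e-04 -2.e-04 -1.e+00]
```

View pics/w11.png

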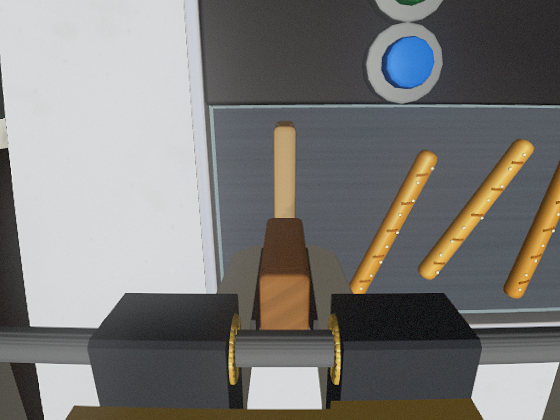

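View pics/w11s.png

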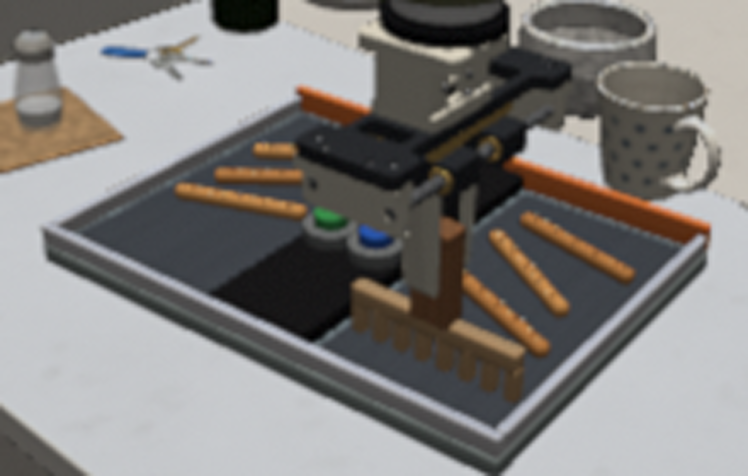

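```bash
python3 -m inch '{"fingers":[-1,-1,-1,-1,-1,-1,-1,-1,-1,-1,-1,-1,-1,-1,-1,-1],"translation":[[0,0.2,0],[0,0.25,0],[0,0.25,0],[0,0.25,0],[0,0.25,0],[0,0.25,0],[0,0.25,0],[0,0.25,0],[0,0.25,0],[0,0.25,0],[0,0.25,0],[0,0.25,0],[0,0.25,0],[0,0.25,0],[0,0.2,0],[0,0,0]],"turn":[[0,0,0],[0,0,0],[0,0,0],[0,0,0],[0,0,0],[0,0,0],[0,0,0],[0,0,0],[0,0,0],[0,0,0],[0,0,0],[0,0,0],[0,0,0],[0,0,0],[0,0,0],[0,0,0]]}'; python3 where.py; python3 look.py w12
```

```text
time: 30.1
tcp_pos: [616.7, -116.4, 270.3]
eef_rot: [2.096, 2.34, 0.0]
wrist_force: [0.1, -1.0, -1.8]
finger_gap: 0.215
t 30.1 tray xy [  31.5 -116.7] tips z 22.0 yaw err deg (to tray+90) -0.08 F [ 0.1 -1.  -1.8] M [-0.06 -0.12  0.03] gap 0.215
tool z [ 2.e-04 -0.e+00 -1.e+00]
```

View pics/w12.png

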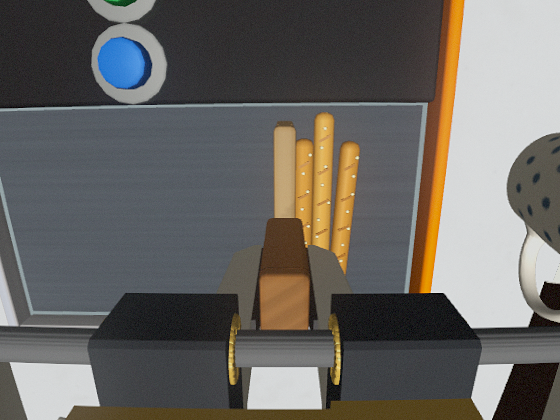

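View pics/w12s.png

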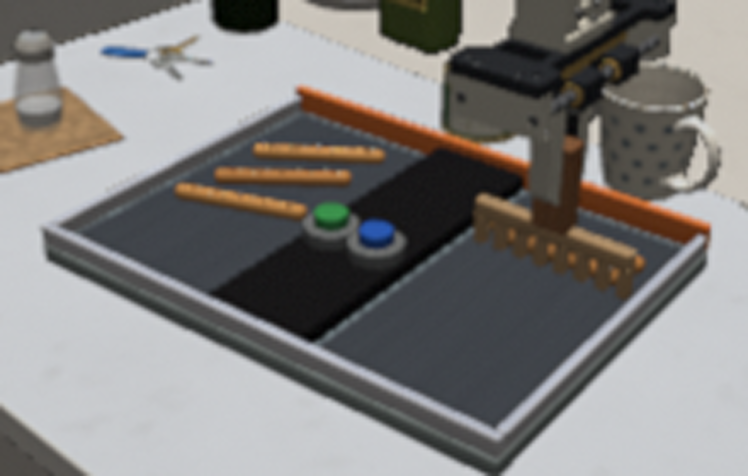

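```bash
python3 - <<'E'
from tray import *
p=(572.4,-4.0,0.111);c=cam('wrist')
print('stop top front edge',Tinv(p,ray(c,[(447,20),(434,160),(425,250)],44))[:,:2].round(1))
print('floor line',Tinv(p,ray(c,[(424,110),(411,250)],20))[:,:2].round(1))
print('stick front edges',Tinv(p,ray(c,[(360,150),(347,270)],26))[:,:2].round(1))
print('mug edge top',Tinv(p,ray(c,[(508,185)],93))[:,:2].round(1))
print('stick yends',Tinv(p,ray(c,[(323,114)],30))[:,:2].round(1))
E
```

```text
stop top front edge [[ 116.     2.6]
 [ 117.1  -72. ]
 [ 118.3 -128.8]]
floor line [[ 117.3  -45. ]
 [ 118.7 -139.7]]
stick front edges [[  77.4  -69.2]
 [  73.5 -151.8]]
mug edge top [[132.3 -74.4]]
stick yends [[ 53.4 -47.2]]
```

```bash
python3 -m inch '{"fingers":[-1,-1,-1,-1,-1,-1],"translation":[[0,0.2,0],[0,0.25,0],[0,0.25,0],[0,0.2,0],[0,0.1,0],[0,0,0]],"turn":[[0,0,0],[0,0,0],[0,0,0],[0,0,0],[0,0,0],[0,0,0]]}'; python3 where.py; python3 -m inch '{"fingers":[-1,-1,-1],"translation":[[0,0.06,0],[0,0,0],[0,0,0]],"turn":[[0,0,0],[0,0,0],[0,0,0]]}';python3 where.py;python3 look.py w13
```

```text
time: 30.95
tcp_pos: [656.2, -112.1, 270.2]
eef_rot: [-2.097, -2.34, -0.0]
wrist_force: [0.4, 0.1, -2.3]
finger_gap: 0.212
t 30.95 tray xy [  71.3 -116.7] tips z 21.9 yaw err deg (to tray+90) -0.09 F [ 0.4  0.1 -2.3] M [ 0.   -0.06  0.03] gap 0.212
tool z [ 0.e+00  1.e-04 -1.e+00]
time: 31.32
tcp_pos: [658.2, -112.0, 270.4]
eef_rot: [2.097, 2.339, 0.0]
wrist_force: [0.8, 0.3, -0.9]
finger_gap: 0.215
t 31.32 tray xy [  73.3 -116.8] tips z 22.1 yaw err deg (to tray+90) -0.1 F [ 0.8  0.3 -0.9] M [-0.05 -0.03 -0.04] gap 0.215
tool z [ 0. -0. -1.]
```

View pics/w13.png

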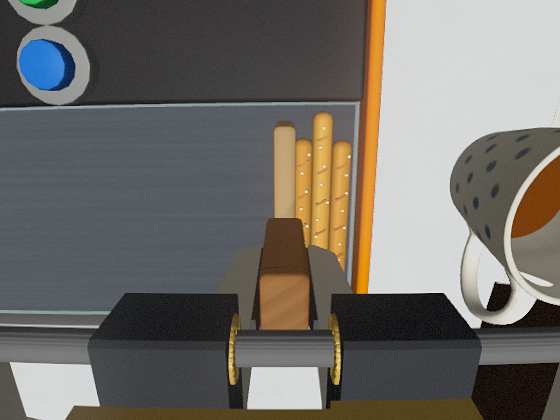

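View pics/w13s.png

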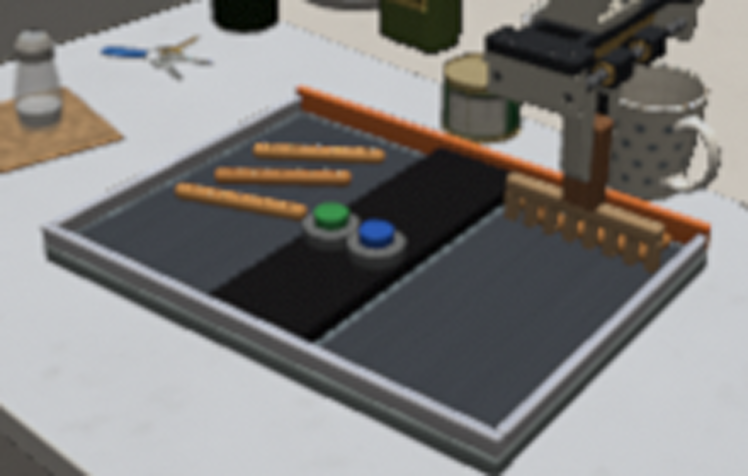

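```bash
for i in 1; do python3 -m inch '{"fingers":[-1,-1],"translation":[[0,0.06,0],[0,0,0]],"turn":[[0,0,0],[0,0,0]]}';python3 where.py; python3 -m inch '{"fingers":[-1,-1],"translation":[[0,0.05,0],[0,0,0]],"turn":[[0,0,0],[0,0,0]]}';python3 where.py; done
```

```text
time: 31.68
tcp_pos: [660.8, -111.6, 270.4]
eef_rot: [2.097, 2.339, 0.0]
wrist_force: [0.3, 0.3, -2.2]
finger_gap: 0.211
t 31.68 tray xy [  76.  -116.8] tips z 22.1 yaw err deg (to tray+90) -0.1 F [ 0.3  0.3 -2.2] M [-0.02 -0.11  0.  ] gap 0.211
tool z [ 2.e-04  0.e+00 -1.e+00]
time: 31.92
tcp_pos: [662.8, -111.4, 270.4]
eef_rot: [2.097, 2.339, 0.0]
wrist_force: [-0.4, -0.4, -1.7]
finger_gap: 0.212
t 31.93 tray xy [  78.  -116.8] tips z 22.1 yaw err deg (to tray+90) -0.1 F [-0.4 -0.4 -1.7] M [-0.04 -0.1   0.02] gap 0.212
tool z [ 2.e-04 -0.e+00 -1.e+00]
```

```bash
python3 -m inch '{"fingers":[-1,-1],"translation":[[0,0.04,0],[0,0,0]],"turn":[[0,0,0],[0,0,0]]}';python3 where.py; python3 look.py w14;  python3 - <<'E'
import cv2
im=cv2.imread('pics/w14.png')[90:290,250:400]
cv2.imwrite('pics/w14a.png',cv2.resize(im,None,fx=3,fy=3,interpolation=cv2.INTER_CUBIC))
E
```

```text
time: 32.17
tcp_pos: [663.8, -111.4, 270.0]
eef_rot: [-2.096, -2.339, 0.002]
wrist_force: [-4.3, -0.4, -0.8]
finger_gap: 0.212
t 32.17 tray xy [  79.  -116.9] tips z 21.7 yaw err deg (to tray+90) -0.09 F [-4.3 -0.4 -0.8] M [-0.28  1.04  0.2 ] gap 0.212
tool z [-1.9e-03 -2.0e-04 -1.0e+00]
```

View pics/w14a.png

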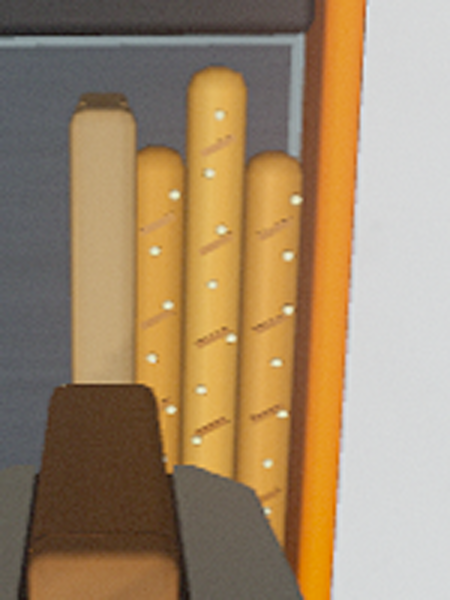

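```bash
python3 -m inch '{"fingers":[-1,-1,-1,-1,-1,-1,-1,-1,-1,-1,-1,-1,-1,-1],"translation":[[0,0.02,0],[0,-0.1,0],[0,-0.3,0],[0,-0.4,0],[0,0,-0.5],[0,0,-0.9],[0.8,-0.57,0],[0.84,-0.57,0],[0.84,-0.57,0],[0.84,-0.57,0],[0.84,-0.57,0],[0.84,-0.57,0],[0.84,-0.57,0],[0,0,0]],"turn":[[0,0,0],[0,0,0],[0,0,0],[0,0,0],[0,0,0],[0,0,0],[0,0,0],[0,0,0],[0,0,0],[0,0,0],[0,0,0],[0,0,0],[0,0,0],[0,0,0]]}';python3 where.py; python3 look.py w15
```

```text
time: 34.02
tcp_pos: [448.4, 101.9, 328.3]
eef_rot: [2.092, 2.341, 0.004]
wrist_force: [-0.4, 0.3, -0.8]
finger_gap: 0.212
t 34.02 tray xy [-111.5  119. ] tips z 80.0 yaw err deg (to tray+90) 0.07 F [-0.4  0.3 -0.8] M [-0.09 -0.07 -0.04] gap 0.212
tool z [ 0.0029  0.0011 -1.    ]
```

View pics/w15.png

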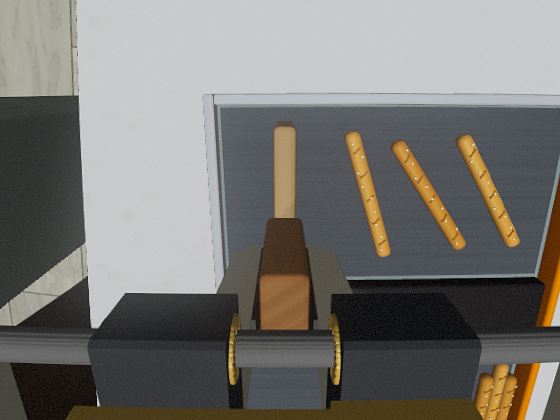

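View pics/w15s.png

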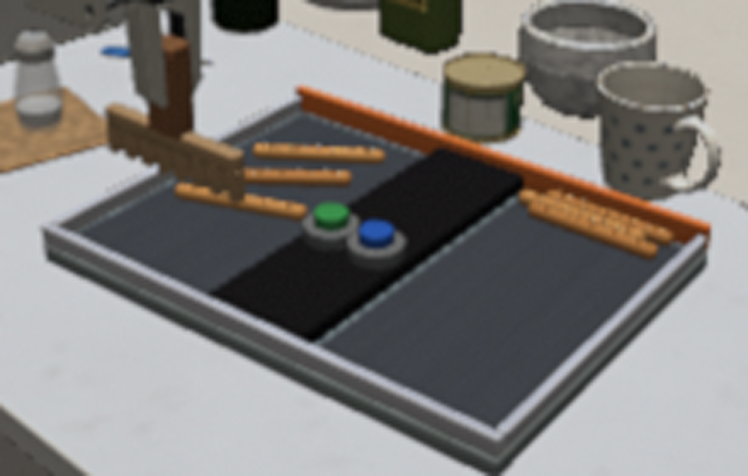

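```bash
python3 - <<'E'
from tray import *
p=(572.4,-4.0,0.111);c=cam('wrist')
print('comb end',Tinv(p,ray(c,[(285,125)],117.5)))
print('left wall floor',Tinv(p,ray(c,[(300,106),(480,106)],20))[:,:2].round(1),'console', Tinv(p,ray(c,[(400,281),(500,279)],36))[:,:2].round(1))
E
python3 -m inch '{"fingers":[-1,-1,-1,-1,-1,-1],"translation":[[-0.05,0,0],[0,0,0.5],[0,0,0.5],[0,0,0.3],[0,0,0],[0,0,0]],"turn":[[0,0,0],[0,0,0],[0,0,0],[0,0,0],[0,0,0],[0,0,0]]}';python3 where.py
```

```text
comb end [[-109.91595776  182.94662557  117.5       ]]
left wall floor [[-97.8 188.8]
 [ 43.2 190. ]] console [[-11.8  46.3]
 [ 75.5  47.1]]
time: 34.88
tcp_pos: [449.8, 97.9, 275.1]
eef_rot: [2.097, 2.339, 0.001]
wrist_force: [0.2, 0.0, -1.4]
finger_gap: 0.211
t 34.88 tray xy [-110.5  114.9] tips z 26.8 yaw err deg (to tray+90) -0.12 F [ 0.2  0.  -1.4] M [-0.02 -0.07  0.02] gap 0.211
tool z [ 9.e-04  1.e-04 -1.e+00]
```

```bash
python3 -m inch '{"fingers":[-1,-1,-1],"translation":[[0.05,0,0],[0,0,0.12],[0,0,0]],"turn":[[0,0,0],[0,0,0],[0,0,0]]}';python3 where.py
python3 -m inch '{"fingers":[-1,-1,-1,-1,-1,-1,-1,-1,-1,-1,-1,-1,-1,-1,-1,-1],"translation":[[0,0.2,0],[0,0.25,0],[0,0.25,0],[0,0.25,0],[0,0.25,0],[0,0.25,0],[0,0.25,0],[0,0.25,0],[0,0.25,0],[0,0.25,0],[0,0.25,0],[0,0.25,0],[0,0.25,0],[0,0.25,0],[0,0.2,0],[0,0,0]],"turn":[[0,0,0],[0,0,0],[0,0,0],[0,0,0],[0,0,0],[0,0,0],[0,0,0],[0,0,0],[0,0,0],[0,0,0],[0,0,0],[0,0,0],[0,0,0],[0,0,0],[0,0,0],[0,0,0]]}'; python3 where.py; python3 look.py w16
```

```text
time: 35.25
tcp_pos: [448.9, 100.2, 269.2]
eef_rot: [-2.096, -2.339, 0.001]
wrist_force: [0.2, -1.0, -1.8]
finger_gap: 0.21
t 35.25 tray xy [-111.2  117.2] tips z 20.9 yaw err deg (to tray+90) -0.08 F [ 0.2 -1.  -1.8] M [-0.04 -0.09 -0.03] gap 0.21
tool z [-5.e-04 -1.e-04 -1.e+00]
time: 37.25
tcp_pos: [594.8, 116.1, 269.6]
eef_rot: [2.097, 2.339, 0.0]
wrist_force: [-0.9, 0.3, -1.6]
finger_gap: 0.213
t 37.25 tray xy [ 35.6 116.8] tips z 21.3 yaw err deg (to tray+90) -0.1 F [-0.9  0.3 -1.6] M [-0.02 -0.1   0.05] gap 0.213
tool z [ 4.e-04  0.e+00 -1.e+00]
```

View pics/w16.png

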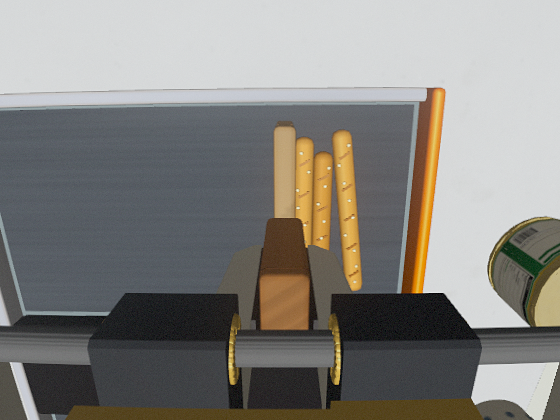

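View pics/w16s.png

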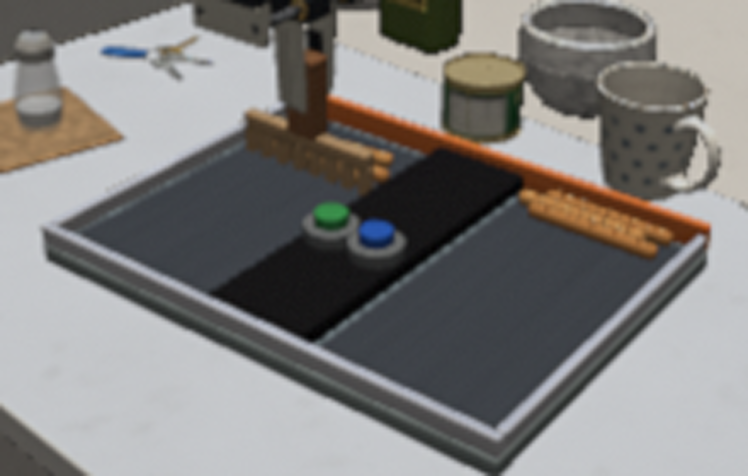

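```bash
python3 -m inch '{"fingers":[-1,-1,-1,-1,-1,-1],"translation":[[0,0.15,0],[0,0.22,0],[0,0.22,0],[0,0.2,0],[0,0.15,0],[0,0,0]],"turn":[[0,0,0],[0,0,0],[0,0,0],[0,0,0],[0,0,0],[0,0,0]]}'; python3 where.py;  python3 -m inch '{"fingers":[-1,-1],"translation":[[0,0.05,0],[0,0,0]],"turn":[[0,0,0],[0,0,0]]}';python3 where.py;python3 look.py w17
```

```text
time: 38.1
tcp_pos: [632.1, 120.2, 269.4]
eef_rot: [2.097, 2.339, 0.0]
wrist_force: [0.0, 0.7, -0.7]
finger_gap: 0.214
t 38.1 tray xy [ 73.  116.8] tips z 21.1 yaw err deg (to tray+90) -0.1 F [ 0.   0.7 -0.7] M [ 0.01 -0.08  0.02] gap 0.214
tool z [ 2.e-04  0.e+00 -1.e+00]
time: 38.35
tcp_pos: [633.6, 120.4, 269.5]
eef_rot: [2.097, 2.339, 0.0]
wrist_force: [-0.4, 0.0, -0.9]
finger_gap: 0.213
t 38.35 tray xy [ 74.6 116.8] tips z 21.2 yaw err deg (to tray+90) -0.1 F [-0.4  0.  -0.9] M [-0.04 -0.06 -0.02] gap 0.213
tool z [ 0.  0. -1.]
```

View pics/w17.png

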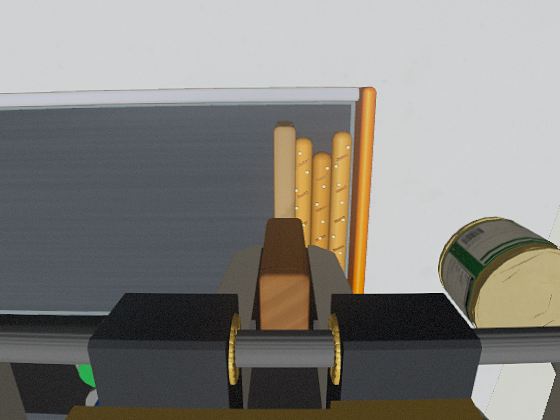

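```bash
python3 -m inch '{"fingers":[-1,-1],"translation":[[0,0.06,0],[0,0,0]],"turn":[[0,0,0],[0,0,0]]}'; python3 where.py;  python3 -m inch '{"fingers":[-1,-1],"translation":[[0,0.04,0],[0,0,0]],"turn":[[0,0,0],[0,0,0]]}';python3 where.py
```

```text
time: 38.7
tcp_pos: [635.9, 120.6, 269.5]
eef_rot: [-2.096, -2.339, 0.001]
wrist_force: [-0.5, -0.0, -0.2]
finger_gap: 0.215
t 38.7 tray xy [ 76.9 116.8] tips z 21.2 yaw err deg (to tray+90) -0.09 F [-0.5 -0.  -0.2] M [-0.17  0.32  0.12] gap 0.215
tool z [-6.e-04 -2.e-04 -1.e+00]
time: 38.95
tcp_pos: [636.8, 120.7, 269.0]
eef_rot: [-2.095, -2.338, 0.004]
wrist_force: [-5.5, -1.8, 0.8]
finger_gap: 0.212
t 38.95 tray xy [ 77.8 116.8] tips z 20.7 yaw err deg (to tray+90) -0.08 F [-5.5 -1.8  0.8] M [-0.31  1.24  0.21] gap 0.212
tool z [-3.3e-03 -6.0e-04 -1.0e+00]
```

```bash
python3 -m inch '{"fingers":[-1,-1,-1,-1,-1,-1,-1,-1,-1,-1,-1,-1],"translation":[[0,0.01,0],[0,-0.1,0],[0,-0.3,0],[0,-0.4,0],[0,0,-0.5],[0,0,-0.9],[0,0,-1],[-0.6,0,-1],[-0.8,0,-0.5],[-0.8,0,0],[-0.8,0,0],[0,0,0]],"turn":[[0,0,0],[0,0,0],[0,0,0],[0,0,0],[0,0,0],[0,0,0],[0,0,0],[0,0,0],[0,0,0],[0,0,0],[0,0,0],[0,0,0]]}';python3 where.py; python3 look.py w18
```

```text
time: 40.45
tcp_pos: [619.6, -4.0, 427.6]
eef_rot: [2.099, 2.335, 0.002]
wrist_force: [-0.4, 0.8, -0.8]
finger_gap: 0.215
t 40.45 tray xy [46.9 -5.3] tips z 179.3 yaw err deg (to tray+90) -0.26 F [-0.4  0.8 -0.8] M [-0.02 -0.06  0.03] gap 0.215
tool z [ 2.6e-03 -7.0e-04 -1.0e+00]
```

View pics/w18.png

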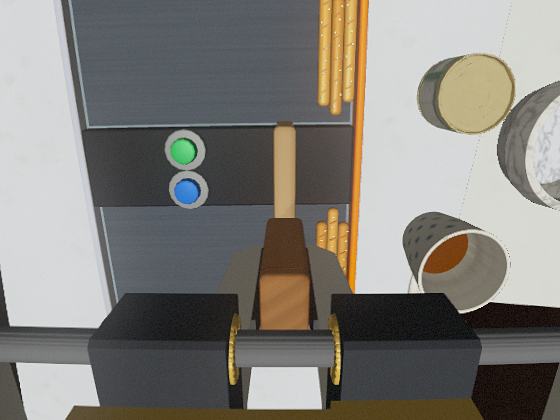

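View pics/w18s.png

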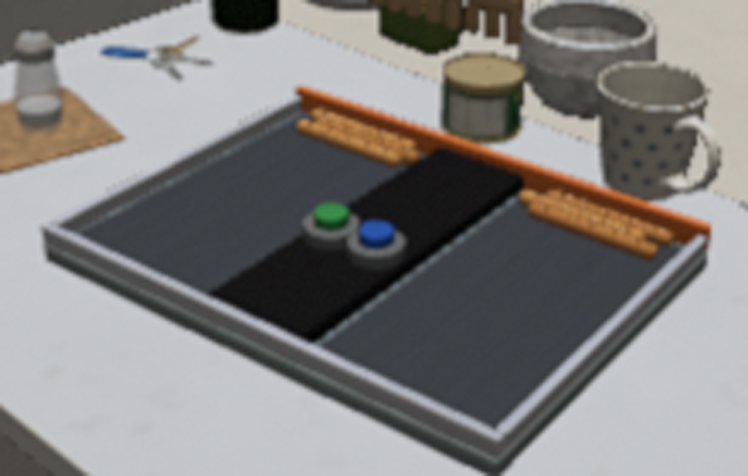

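```bash
python3 - <<'E'
from tray import *
p=(572.4,-4.0,0.111);c=cam('wrist')
cs=cam('scene')
for z in (40,45,50,55): print(z,Tinv(p,ray(c,[(183,151),(187,190)],z))[:,:2].round(1).tolist(), Tinv(p,ray(cs,np.array([(332,212),(377,231)])/3.4+[160,170],z))[:,:2].round(1).tolist())
print('stop', Tinv(p,ray(c,[(353,180),(362,40)],44))[:,:2].round(1).tolist())
for n in ['wrist','scene']:
  for q in ['key_left_top','key_right_top','stick1']:
    r=manip.find_in(n,q); print(n,q,[(np.round(Tinv(p,[x['location']])[0]).tolist(),round(x['p'],2)) for x in r[:7]])
print(manip.state()['q'])
E
```

```text
40 [[-55.8, 21.5], [-54.9, -19.6]] [[-27.6, 35.4], [-28.7, -7.8]]
45 [[-54.4, 22.3], [-53.5, -18.2]] [[-34.3, 29.9], [-35.3, -12.8]]
50 [[-53.0, 23.1], [-52.1, -16.9]] [[-40.9, 24.5], [-42.0, -17.9]]
55 [[-51.6, 23.9], [-50.7, -15.5]] [[-47.6, 19.1], [-48.6, -22.9]]
stop [[118.0, -8.2], [119.7, 125.7]]
wrist key_left_top [([86.0, 116.0, 30.0], 0.71), ([-50.0, 18.0, 60.0], 0.68), ([98.0, 113.0, 33.0], 0.67)]
wrist key_right_top [([-52.0, -19.0, 57.0], 0.81)]
wrist stick1 [([110.0, 118.0, 31.0], 0.87), ([102.0, -69.0, 35.0], 0.86), ([110.0, -88.0, 31.0], 0.67), ([87.0, 117.0, 32.0], 0.62), ([98.0, 112.0, 33.0], 0.6), ([87.0, -74.0, 35.0], 0.58)]
scene key_left_top []
scene key_right_top [([-61.0, -26.0, 63.0], 0.55)]
scene stick1 [([112.0, -133.0, 31.0], 0.45), ([87.0, -118.0, 28.0], 0.44), ([81.0, 116.0, 32.0], 0.43), ([99.0, -96.0, 30.0], 0.4)]
[-8.45848749e-02  1.74344505e-01  1.40183331e+00  1.08415697e-04
  1.56533278e+00 -1.95027733e-01]
```

```bash
python3 -m inch '{"fingers":[-1,-1,-1,-1,-1,-1,-1,-1,-1,-1,-1],"translation":[[-0.6,-0.26,0],[-0.9,-0.39,0],[-0.9,-0.39,0],[-0.9,-0.39,0],[-0.9,-0.39,0],[-0.9,-0.39,0],[-0.9,-0.39,0],[-0.9,-0.39,0],[-0.9,-0.39,0],[-0.9,-0.39,0],[-0.24,-0.1,0]],"turn":[[0,0,0],[0,0,0],[0,0,0],[0,0,0],[0,0,0],[0,0,0],[0,0,0],[0,0,0],[0,0,0],[0,0,0],[0,0,0]]}'
python3 -m inch '{"fingers":[-1,-1,-1,-1,-1,-1,-1,-1,-1,-1,-1,-1,-1,-1,-1],"translation":[[0,0,0],[0,0,0],[0,0,0],[0,0,0],[0,0,0],[0,0,0],[0,0,0],[0,0,0],[0,0,0.3],[0,0,0.4],[0,0,0.4],[0,0,0.4],[0,0,0.4],[0,0,0],[0,0,0]],"turn":[[0,0,1],[0,0,1],[0,0,1],[0,0,1],[0,0,1],[0,0,1],[0,0,1],[0,0,1],[0,0,1],[0,0,1],[0,0,1],[0,0,1],[0,0,0.9],[0,0,0],[0,0,0]]}'
cat > st.py <<'E'
from h import *
import sys
s=manip.state();Rm=R.from_rotvec(s['eef_rot']).as_matrix()
yaw=np.degrees(np.arctan2(Rm[1,0],Rm[0,0]))
tgt=np.array([505.8,-376.5,254.3])
d=Rm.T@(tgt-s['tcp_pos'])
print('tcp',s['tcp_pos'].round(1),'yaw',yaw.round(2),'tool delta/40',(d/40).round(3),'yaw delta units',((yaw+6.93)/8).round(3),'F',s['wrist_force'].round(1),'M',s['ft_torque'].round(2),'gap',s['finger_gap'],'z',Rm[:,2].round(4))
if len(sys.argv)>1: snap('wrist',sys.argv[1])
E
python3 st.py w19
```

```text
time: 42.22
tcp_pos: [503.7, -375.9, 425.3]
eef_rot: [-2.099, -2.337, 0.001]
wrist_force: [0.1, 0.3, -1.6]
finger_gap: 0.214
time: 44.1
tcp_pos: [504.8, -373.8, 350.3]
eef_rot: [3.136, -0.185, 0.001]
wrist_force: [0.2, -0.3, -1.1]
finger_gap: 0.216
tcp [ 504.8 -373.8  350.3] yaw -6.74 tool delta/40 [0.03  0.063 2.4  ] yaw delta units 0.024 F [ 0.2 -0.3 -1.1] M [0.09 0.   0.04] gap 0.21600281118834752 z [ 6.e-04 -3.e-04 -1.e+00]
```

View pics/w19.png

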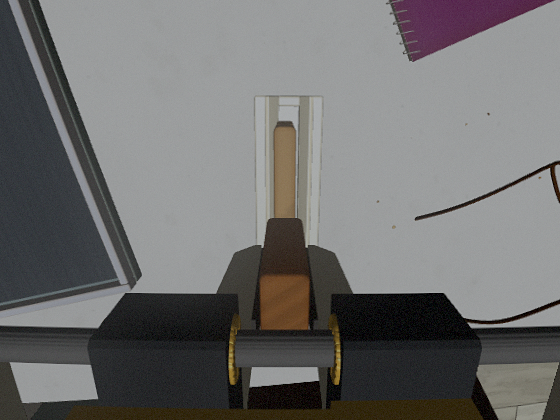

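```bash
python3 -m inch '{"fingers":[-1,-1,-1,-1],"translation":[[0.03,0.06,0],[0,0,0.4],[0,0,0.4],[0,0,0]],"turn":[[0,0,0.02],[0,0,0],[0,0,0],[0,0,0]]}'; python3 -m inch '{"fingers":[-1],"translation":[[0,0,0]],"turn":[[0,0,0]]}'
python3 st.py w20
```

```text
time: 44.65
tcp_pos: [504.5, -376.2, 314.3]
eef_rot: [-3.132, 0.194, 0.006]
wrist_force: [-0.3, -0.4, -1.3]
finger_gap: 0.209
time: 44.78
tcp_pos: [505.2, -376.8, 317.2]
eef_rot: [-3.135, 0.194, 0.001]
wrist_force: [-0.5, -0.4, -1.4]
finger_gap: 0.213
tcp [ 505.2 -376.8  317.2] yaw -7.1 tool delta/40 [ 0.015 -0.008  1.571] yaw delta units -0.021 F [-0.5 -0.4 -1.4] M [ 0.05 -0.04  0.  ] gap 0.2130182419832391 z [-6.e-04  5.e-04 -1.e+00]
```

View pics/w20.png

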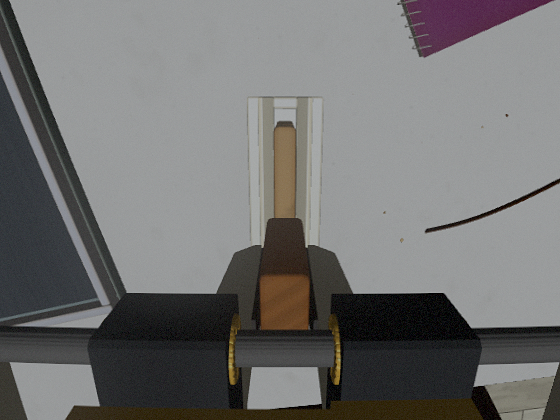

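```bash
python3 look.py w21
```

```text
(no output)
```

View pics/w21s.png

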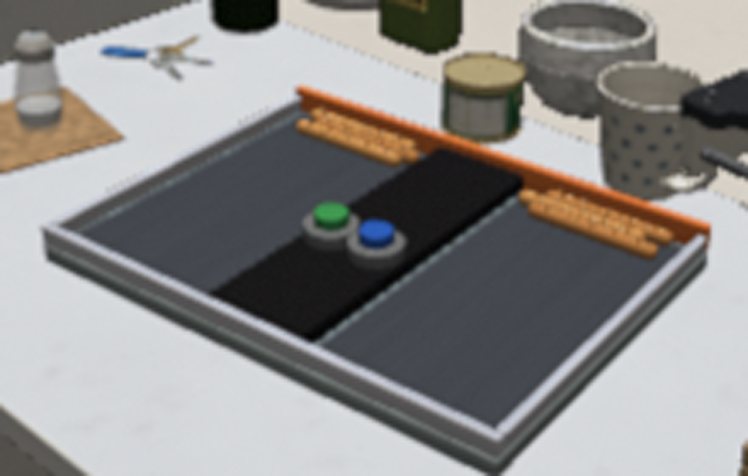

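Both lanes are still packed. Now lower the comb into the slot.

```bash
python3 -m inch '{"fingers":[-1,-1,-1,-1],"translation":[[0.01,-0.01,0.3],[0,0,0.3],[0,0,0.15],[0,0,0]],"turn":[[0,0,-0.02],[0,0,0],[0,0,0],[0,0,0]]}'; python3 st.py;  python3 -m inch '{"fingers":[-1,-1,-1,-1],"translation":[[0,0,0.15],[0,0,0.15],[0,0,0.15],[0,0,0]],"turn":[[0,0,0],[0,0,0],[0,0,0],[0,0,0]]}'; python3 st.py
```

```text
time: 45.42
tcp_pos: [505.5, -376.2, 286.3]
eef_rot: [-3.135, 0.19, 0.002]
wrist_force: [0.4, -0.1, -0.9]
finger_gap: 0.213
tcp [ 505.5 -376.2  286.3] yaw -6.94 tool delta/40 [0.011 0.007 0.8  ] yaw delta units -0.001 F [ 0.4 -0.1 -0.9] M [ 0.04  0.03 -0.01] gap 0.2127538830745403 z [-0.0015  0.0012 -1.    ]
time: 45.92
tcp_pos: [505.5, -376.3, 268.6]
eef_rot: [-3.135, 0.19, 0.002]
wrist_force: [-0.8, -0.7, -1.3]
finger_gap: 0.216
tcp [ 505.5 -376.3  268.6] yaw -6.94 tool delta/40 [0.009 0.005 0.358] yaw delta units -0.001 F [-0.8 -0.7 -1.3] M [0.01 0.02 0.01] gap 0.21554391223310082 z [-0.0011  0.001  -1.    ]
```

```bash
python3 -m inch '{"fingers":[-1,-1,-1,-1],"translation":[[0,0,0.15],[0,0,0.12],[0,0,0.04],[0,0,0]],"turn":[[0,0,0],[0,0,0],[0,0,0],[0,0,0]]}'; python3 st.py; python3 -m inch '{"fingers":[-1,-1,-1],"translation":[[0,0,0.04],[0,0,0],[0,0,0]],"turn":[[0,0,0],[0,0,0],[0,0,0]]}'; python3 st.py
```

```text
time: 46.42
tcp_pos: [505.7, -376.4, 256.9]
eef_rot: [-3.136, 0.19, 0.0]
wrist_force: [-0.1, -0.1, -1.5]
finger_gap: 0.212
tcp [ 505.7 -376.4  256.9] yaw -6.94 tool delta/40 [0.003 0.002 0.065] yaw delta units -0.001 F [-0.1 -0.1 -1.5] M [0.01 0.03 0.02] gap 0.21150070322579106 z [-3.e-04  3.e-04 -1.e+00]
time: 46.8
tcp_pos: [505.8, -376.5, 255.7]
eef_rot: [3.136, -0.19, 0.0]
wrist_force: [-0.9, -0.9, -1.2]
finger_gap: 0.212
tcp [ 505.8 -376.5  255.7] yaw -6.94 tool delta/40 [0.001 0.    0.034] yaw delta units -0.001 F [-0.9 -0.9 -1.2] M [0.04 0.01 0.03] gap 0.21184219897315124 z [ 1.e-04 -1.e-04 -1.e+00]
```

Bottom the comb on the slot floor, then release it.

```bash
python3 -m inch '{"fingers":[-1,-1,-1],"translation":[[0,0,0.04],[0,0,0],[0,0,0]],"turn":[[0,0,0],[0,0,0],[0,0,0]]}'; python3 st.py; python3 -m inch '{"fingers":[-0.4,-0.2,0.2,0.6,1,1,1,1,1,1,1],"translation":[[0,0,0],[0,0,0],[0,0,0],[0,0,0],[0,0,0],[0,0,0],[0,0,-0.6],[0,0,-0.9],[0,0,-1],[0,0,-0.6],[0,0,0]],"turn":[[0,0,0],[0,0,0],[0,0,0],[0,0,0],[0,0,0],[0,0,0],[0,0,0],[0,0,0],[0,0,0],[0,0,0],[0,0,0]]}'; python3 st.py w22; python3 look.py w23
python3 - <<'E'
import sys;sys.path.insert(0,'.')
from h import *
im,c=snap('scene','/s23full'.strip('/'))
E
```

```text
time: 47.18
tcp_pos: [505.9, -376.6, 254.3]
eef_rot: [3.135, -0.19, 0.001]
wrist_force: [0.4, -0.1, 1.6]
finger_gap: 0.216
tcp [ 505.9 -376.6  254.3] yaw -6.94 tool delta/40 [-0.003 -0.001 -0.   ] yaw delta units -0.001 F [ 0.4 -0.1  1.6] M [0.02 0.06 0.04] gap 0.2160154702802182 z [ 5.e-04 -5.e-04 -1.e+00]
time: 48.55
tcp_pos: [506.3, -376.9, 380.8]
eef_rot: [3.133, -0.19, 0.006]
wrist_force: [-0.6, -0.3, 0.2]
finger_gap: 0.999
tcp [ 506.3 -376.9  380.8] yaw -6.93 tool delta/40 [-0.027 -0.018  3.163] yaw delta units -0.001 F [-0.6 -0.3  0.2] M [ 0.04  0.03 -0.02] gap 0.9990581373550543 z [ 0.0039 -0.0034 -1.    ]
```

View pics/w22.png

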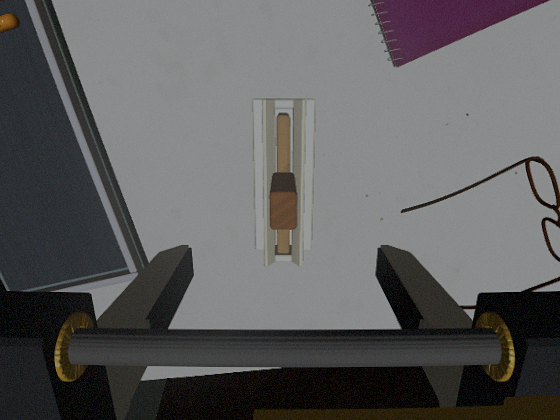

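View pics/s23full.png

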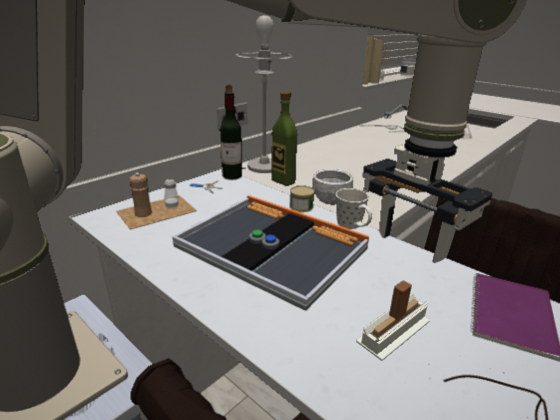

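```bash
python3 -m inch '{"fingers":[1,0,-1,-1,-1,-1,-1,-1,-1,-1,-1,-1,-1,-1,-1,-1,-1,-1],"translation":[[-0.06,-0.67,0],[-0.08,-0.9,0],[-0.08,-0.9,0],[-0.08,-0.9,0],[-0.08,-0.9,0],[-0.08,-0.9,0],[-0.08,-0.9,0],[-0.08,-0.9,0],[-0.08,-0.9,0],[-0.08,-0.9,0],[-0.06,-0.9,0],[0,0,0],[0,0,0],[0,0,0.5],[0,0,0.7],[0,0,0.7],[0,0,0.3],[0,0,0]],"turn":[[0,0,0],[0,0,0],[0,0,0],[0,0,0],[0,0,0],[0,0,0],[0,0,0],[0,0,0],[0,0,0],[0,0,0],[0,0,0],[0,0,-0.83],[0,0,-0.83],[0,0,0],[0,0,0],[0,0,0],[0,0,0],[0,0,0]]}'
cat > key.py <<'E'
from tray import *
import sys
p=(572.4,-4.0,0.111)
s=manip.state();Rm=R.from_rotvec(s['eef_rot']).as_matrix()
tip=s['tcp_pos']+Rm@[0,0,186]
print('tip',tip.round(1),'tray',Tinv(p,[tip])[0].round(1),'yaw',np.degrees(np.arctan2(Rm[1,0],Rm[0,0])).round(2),'F',s['wrist_force'].round(1),'gap',round(s['finger_gap'],3),'t',s['time'])
for n,k in dict(L=(-51,20.5,57),R=(-51,-20,57)).items():
    w=T(p,[k])[0]; print(n,'tool delta/40',(Rm.T@(w-tip)/40).round(3))
if len(sys.argv)>1: 
    im,c=snap('wrist',sys.argv[1]); print('proj L,R',proj(c,T(p,[(-51,20.5,57),(-51,-20,57)])).round())
E
python3 key.py w24
```

```text
time: 51.0
tcp_pos: [518.4, 11.5, 288.1]
eef_rot: [-3.136, -0.171, 0.005]
wrist_force: [-0.5, -0.6, -0.2]
finger_gap: 0.001
tip [517.7  11.6 102.1] tray [-52.6  21.5 102.1] yaw 6.26 F [-0.5 -0.6 -0.2] gap 0.001 t 51.0
L tool delta/40 [0.044 0.026 1.127]
R tool delta/40 [0.045 1.039 1.126]
proj L,R [[286. 225.]
 [351. 225.]]
```

View pics/w24.png

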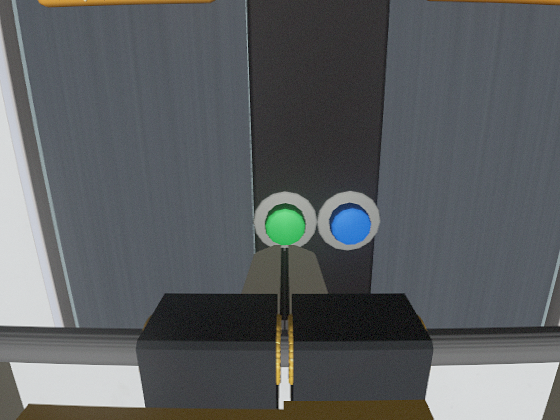

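```bash
python3 -m inch '{"fingers":[-1,-1,-1,-1,-1],"translation":[[0.04,0.02,0.3],[0,0,0.4],[0,0,0.25],[0,0,0],[0,0,0]],"turn":[[0,0,0],[0,0,0],[0,0,0],[0,0,0],[0,0,0]]}'; python3 key.py; python3 -m inch '{"fingers":[-1,-1],"translation":[[0,0,0.1],[0,0,0]],"turn":[[0,0,0],[0,0,0]]}'; python3 key.py w25
```

```text
time: 51.68
tcp_pos: [520.9, 11.0, 252.1]
eef_rot: [3.137, 0.174, 0.0]
wrist_force: [0.0, -0.7, 0.4]
finger_gap: 0.01
tip [520.9  11.   66.1] tray [-49.5  20.6  66.1] yaw 6.34 F [ 0.  -0.7  0.4] gap 0.01 t 51.675
L tool delta/40 [-0.038  0.002  0.227]
R tool delta/40 [-0.038  1.014  0.227]
time: 51.92
tcp_pos: [520.8, 11.0, 247.9]
eef_rot: [-3.137, -0.174, 0.0]
wrist_force: [0.1, 0.2, 0.4]
finger_gap: 0.002
tip [520.7  11.   61.9] tray [-49.7  20.6  61.9] yaw 6.35 F [0.1 0.2 0.4] gap 0.002 t 51.925
L tool delta/40 [-0.033  0.003  0.122]
R tool delta/40 [-0.033  1.015  0.122]
proj L,R [[285. 258.]
 [363. 258.]]
```

View pics/w25.png

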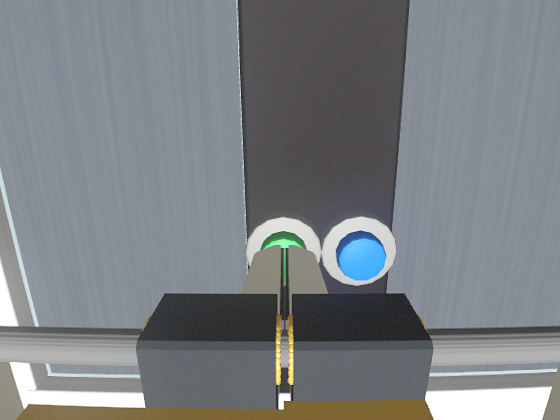

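Aligned over the green key. Press in small steps.

```bash
python3 -m inch '{"fingers":[-1,-1,-1],"translation":[[-0.03,0,0.05],[0,0,0.05],[0,0,0]],"turn":[[0,0,0],[0,0,0],[0,0,0]]}'; python3 key.py;python3 -m inch '{"fingers":[-1,-1],"translation":[[0,0,0.05],[0,0,0]],"turn":[[0,0,0],[0,0,0]]}'; python3 key.py;python3 -m inch '{"fingers":[-1,-1],"translation":[[0,0,0.05],[0,0,0]],"turn":[[0,0,0],[0,0,0]]}'; python3 key.py
```

```text
time: 52.35
tcp_pos: [519.6, 10.8, 243.9]
eef_rot: [-3.137, -0.174, 0.0]
wrist_force: [-0.6, -0.2, 2.1]
finger_gap: 0.012
tip [519.5  10.8  57.9] tray [-50.9  20.6  57.9] yaw 6.35 F [-0.6 -0.2  2.1] gap 0.012 t 52.35
L tool delta/40 [-0.002  0.002  0.022]
R tool delta/40 [-0.002  1.014  0.022]
time: 52.6
tcp_pos: [519.6, 10.8, 242.0]
eef_rot: [3.137, 0.174, 0.0]
wrist_force: [-0.6, 0.1, 2.4]
finger_gap: 0.006
tip [519.7  10.8  56. ] tray [-50.8  20.5  56. ] yaw 6.35 F [-0.6  0.1  2.4] gap 0.006 t 52.6
L tool delta/40 [-0.006  0.001 -0.025]
R tool delta/40 [-0.006  1.014 -0.025]
time: 52.85
tcp_pos: [519.7, 10.8, 240.0]
eef_rot: [3.137, 0.174, 0.0]
wrist_force: [-1.7, 0.2, 4.6]
finger_gap: 0.003
tip [519.7  10.8  54. ] tray [-50.7  20.5  54. ] yaw 6.34 F [-1.7  0.2  4.6] gap 0.003 t 52.85
L tool delta/40 [-0.007  0.001 -0.076]
R tool delta/40 [-0.007  1.014 -0.076]
```

```bash
for i in 1; do python3 -m inch '{"fingers":[-1,-1],"translation":[[0,0,0.04],[0,0,0]],"turn":[[0,0,0],[0,0,0]]}'; python3 key.py;python3 -m inch '{"fingers":[-1,-1],"translation":[[0,0,0.04],[0,0,0]],"turn":[[0,0,0],[0,0,0]]}'; python3 key.py;python3 -m inch '{"fingers":[-1,-1],"translation":[[0,0,0.04],[0,0,0]],"turn":[[0,0,0],[0,0,0]]}'; python3 key.py; done
```

```text
time: 53.1
tcp_pos: [519.7, 10.8, 238.5]
eef_rot: [3.137, 0.174, 0.0]
wrist_force: [-1.9, 0.0, 5.5]
finger_gap: 0.007
tip [519.7  10.8  52.5] tray [-50.7  20.6  52.5] yaw 6.35 F [-1.9  0.   5.5] gap 0.007 t 53.1
L tool delta/40 [-0.007  0.001 -0.113]
R tool delta/40 [-0.007  1.014 -0.113]
time: 53.35
tcp_pos: [519.8, 10.8, 238.2]
eef_rot: [3.137, 0.174, 0.0]
wrist_force: [-8.7, -0.1, 17.9]
finger_gap: 0.003
tip [519.9  10.8  52.2] tray [-50.6  20.5  52.2] yaw 6.35 F [-8.7 -0.1 17.9] gap 0.003 t 53.35
L tool delta/40 [-0.01   0.001 -0.121]
R tool delta/40 [-0.01   1.013 -0.121]
time: 53.6
tcp_pos: [519.9, 10.8, 237.9]
eef_rot: [3.137, 0.174, 0.001]
wrist_force: [-14.8, 0.5, 30.2]
finger_gap: 0.004
tip [520.   10.8  51.9] tray [-50.4  20.5  51.9] yaw 6.35 F [-14.8   0.5  30.2] gap 0.004 t 53.6
L tool delta/40 [-0.014 -0.    -0.126]
R tool delta/40 [-0.014  1.012 -0.126]
```

```bash
python3 -m inch '{"fingers":[-1,-1,-1,-1,-1,-1,-1],"translation":[[0,0,-0.1],[0,0,-0.5],[0,0.5,0],[0,0.5,0],[0,0,0.15],[0,0,0],[0,0,0]],"turn":[[0,0,0],[0,0,0],[0,0,0],[0,0,0],[0,0,0],[0,0,0],[0,0,0]]}'; python3 key.py w26
```

```text
time: 54.48
tcp_pos: [523.8, -28.5, 252.6]
eef_rot: [-3.136, -0.174, 0.002]
wrist_force: [-0.2, 0.3, -0.1]
finger_gap: 0.007
tip [523.6 -28.5  66.6] tray [-51.2 -18.9  66.6] yaw 6.36 F [-0.2  0.3 -0.1] gap 0.007 t 54.475
L tool delta/40 [ 0.006 -0.985  0.241]
R tool delta/40 [0.006 0.027 0.24 ]
proj L,R [[210. 252.]
 [287. 252.]]
```

View pics/w26.png

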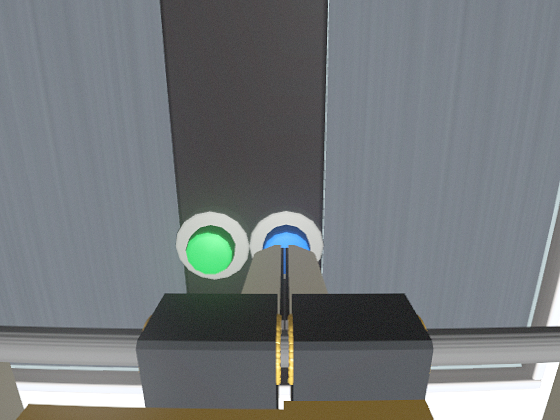

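```bash
python3 -m inch '{"fingers":[-1,-1,-1],"translation":[[0,0.025,0.15],[0,0,0.1],[0,0,0]],"turn":[[0,0,0],[0,0,0],[0,0,0]]}'; python3 key.py;python3 -m inch '{"fingers":[-1,-1],"translation":[[0,0,0.07],[0,0,0]],"turn":[[0,0,0],[0,0,0]]}'; python3 key.py;python3 -m inch '{"fingers":[-1,-1],"translation":[[0,0,0.04],[0,0,0]],"turn":[[0,0,0],[0,0,0]]}'; python3 key.py
```

```text
time: 54.9
tcp_pos: [524.1, -29.8, 242.9]
eef_rot: [-3.137, -0.174, 0.0]
wrist_force: [-0.1, 0.2, 2.9]
finger_gap: 0.005
tip [524.  -29.8  56.9] tray [-50.9 -20.3  56.9] yaw 6.35 F [-0.1  0.2  2.9] gap 0.005 t 54.9
L tool delta/40 [-0.002 -1.02  -0.002]
R tool delta/40 [-0.002 -0.007 -0.002]
time: 55.15
tcp_pos: [524.2, -29.8, 240.4]
eef_rot: [-3.137, -0.174, -0.0]
wrist_force: [-1.3, 1.1, 3.6]
finger_gap: 0.006
tip [524.2 -29.8  54.4] tray [-50.8 -20.3  54.4] yaw 6.34 F [-1.3  1.1  3.6] gap 0.006 t 55.15
L tool delta/40 [-0.006 -1.021 -0.065]
R tool delta/40 [-0.006 -0.008 -0.065]
time: 55.4
tcp_pos: [524.2, -29.9, 238.8]
eef_rot: [-3.137, -0.174, -0.0]
wrist_force: [-1.1, 1.0, 5.3]
finger_gap: 0.007
tip [524.2 -29.8  52.8] tray [-50.8 -20.3  52.8] yaw 6.34 F [-1.1  1.   5.3] gap 0.007 t 55.4
L tool delta/40 [-0.006 -1.021 -0.104]
R tool delta/40 [-0.006 -0.008 -0.105]
```

```bash
python3 -m inch '{"fingers":[-1,-1],"translation":[[0,0,0.04],[0,0,0]],"turn":[[0,0,0],[0,0,0]]}'; python3 key.py;python3 -m inch '{"fingers":[-1,-1],"translation":[[0,0,0.04],[0,0,0]],"turn":[[0,0,0],[0,0,0]]}'; python3 key.py
```

```text
time: 55.65
tcp_pos: [524.3, -29.9, 238.2]
eef_rot: [-3.137, -0.174, -0.0]
wrist_force: [-5.7, 2.6, 14.5]
finger_gap: 0.005
tip [524.3 -29.8  52.2] tray [-50.7 -20.4  52.2] yaw 6.35 F [-5.7  2.6 14.5] gap 0.005 t 55.65
L tool delta/40 [-0.009 -1.021 -0.119]
R tool delta/40 [-0.009 -0.009 -0.119]
time: 55.9
tcp_pos: [524.4, -29.9, 238.0]
eef_rot: [-3.137, -0.174, -0.0]
wrist_force: [-12.7, 3.4, 27.4]
finger_gap: 0.004
tip [524.4 -29.9  52. ] tray [-50.5 -20.4  52. ] yaw 6.35 F [-12.7   3.4  27.4] gap 0.004 t 55.9
L tool delta/40 [-0.012 -1.023 -0.126]
R tool delta/40 [-0.012 -0.01  -0.126]
```

Both keys bottomed out. Retract to a high view and check everything.

```bash
python3 -m inch '{"fingers":[-1,-1,-1,-1,-1,-1,-1,-1,-1,-1,-1],"translation":[[0,0,-0.1],[0,0,-0.6],[0,0,-1],[0,0,-1],[-0.3,0,-1],[-0.3,0,-1],[-0.3,0,-1],[-0.3,0,-1],[0,0,-0.7],[0,0,0],[0,0,0]],"turn":[[0,0,0],[0,0,0],[0,0,0],[0,0,0],[0,0,0],[0,0,0],[0,0,0],[0,0,0],[0,0,0],[0,0,0],[0,0,0]]}'; python3 key.py w27
python3 - <<'E'
from h import *
im,c=snap('scene','s27'); cv2.imwrite('pics/s27.png',cv2.resize(im[150:370,60:460],None,fx=2,fy=2,interpolation=cv2.INTER_CUBIC))
print(manip.state()['wrist_force'])
E
```

```text
time: 57.28
tcp_pos: [476.5, -35.3, 530.0]
eef_rot: [-3.137, -0.174, 0.003]
wrist_force: [-0.3, -0.1, -0.6]
finger_gap: 0.003
tip [476.2 -35.3 344. ] tray [-99.1 -20.4 344. ] yaw 6.33 F [-0.3 -0.1 -0.6] gap 0.003 t 57.275
L tool delta/40 [ 1.215 -1.022  7.173]
R tool delta/40 [ 1.215 -0.009  7.172]
proj L,R [[251. 119.]
 [284. 119.]]
[ 0.13942898 -0.25713253  0.16128327]
```

View pics/w27.png

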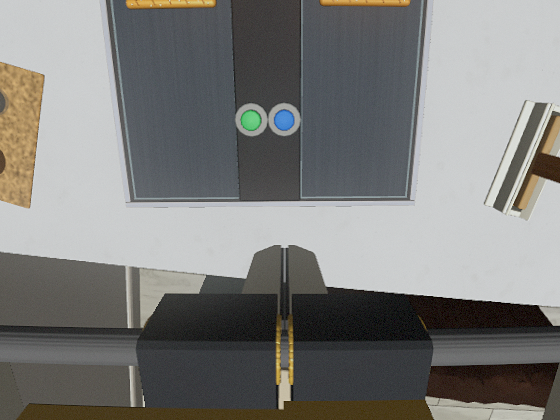

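View pics/s27.png

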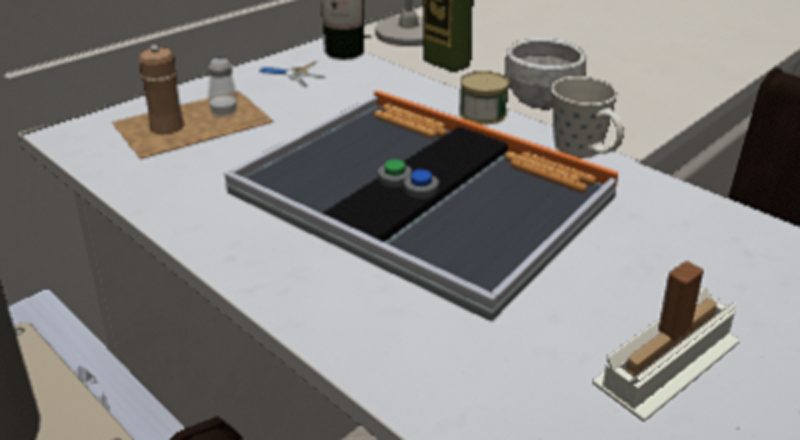

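```bash
python3 -m inch '{"fingers":[-1,-1,-1,-1,-1,-1],"translation":[[0.8,0,0.3],[0.8,0,0.6],[0.8,0,0.6],[0.6,0,0.5],[0,0,0],[0,0,0]],"turn":[[0,0,0],[0,0,0],[0,0,0],[0,0,0],[0,0,0],[0,0,0]]}'; python3 key.py w28; python3 - <<'E'
import cv2
im=cv2.imread('pics/w28.png')
cv2.imwrite('pics/w28a.png',cv2.resize(im[0:210,40:440],None,fx=2,fy=2,interpolation=cv2.INTER_CUBIC))
E
```

```text
time: 58.12
tcp_pos: [595.3, -22.0, 451.3]
eef_rot: [-3.137, -0.174, 0.002]
wrist_force: [-0.3, 0.3, 0.4]
finger_gap: 0.006
tip [595.1 -22.  265.3] tray [ 20.5 -20.4 265.3] yaw 6.35 F [-0.3  0.3  0.4] gap 0.006 t 58.125
L tool delta/40 [-1.782 -1.022  5.209]
R tool delta/40 [-1.782 -0.009  5.209]
proj L,R [[247. 235.]
 [284. 235.]]
```

View pics/w28a.png

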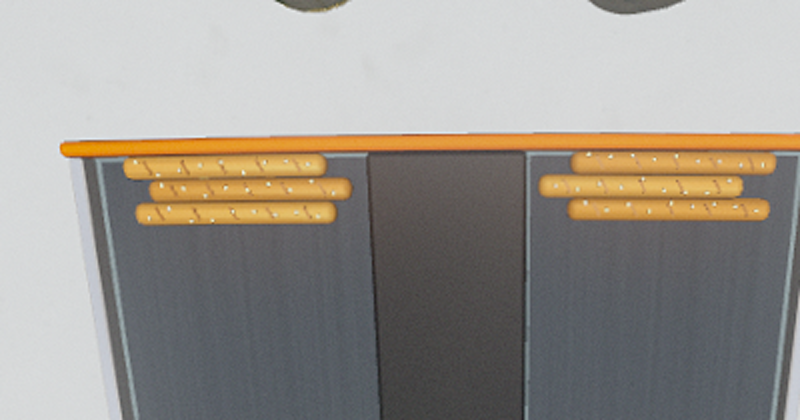

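The close view shows three sticks in each lane, flat, parallel to the stop and packed against it. Hand in.

```bash
python3 - <<'E'
from plant import manip
print(manip.hand_in())
E
```

```text
the job is handed in; nothing more can be done
None
```

The whole job is done and handed in, in the order asked, at about 58 s of the 192 s allowed.

- **Mill and pepper pot:** both stand upright on the cork mat. I confirmed this in the scene picture after placing them and again at the end.
- **Breadsticks:** I raked all six with the comb only, right lane first, then left. Each lane ended with a push of about 4–6 N against the orange stop. The last overhead picture shows three sticks per lane lying flat, parallel to the stop and packed against it.
- **Comb:** it is back upright in its stand. It reached the slot floor at the same height it was picked up from, and the final picture shows it standing there.
- **Keys:** I pressed green and then blue with the comb stowed. Each went down about 6 mm at roughly 5 N. The force then rose steeply, to 30 N for green and 27 N for blue, which is the sign of full travel. I had no direct reading of the click.
- **Mug and tin:** they were not touched and show in their original places.

No check failed, and I saw no knocked stick or slackened grip. My tray fit put the stop face about 1–2 mm nearer than its nominal position, so I judged the packing by contact force and the pictures.

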